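# Cash up: pack the coin rolls and snap the coin box shut

### The arm

A 6-joint arm with a two-finger parallel gripper is mounted at the origin on a cart in front of the work surface, level with it; the furniture and walls round the work are solid. World frame = base frame: x ahead of the robot, y to its left, z up, the work surface at z = 0. Lengths are in mm, angles in rad, forces in N, time in s.
With the tool pointing down it reaches from about 250 to 850 mm from the base axis. Payload 12.5 kg.
Tool frame: the origin (TCP) lies between the finger pads; the fingertips stand arm.tcp_to_tips ahead of it and the grasp point (between the pads) lies 2 mm behind it (arm.tcp_to_tips is the distance from the TCP to the fingertips, in mm); z points along the fingers, y is the direction in which the jaws open and shut (so a half turn about z gives the same grasp; the last joint's range is limited). The gripper opens to 93 mm and grips with 3 to 60 N. Pads are 15 mm wide; open, the fingers measure 128 mm over their backs; the gripper's body (75 mm by 188 mm) begins 65 mm behind the grasp point.
Start: joints at [-1.282, 0.351, 1.652, -0, 1.139, -0.085], TCP at [200.854, -511.998, 235.633] pointing down, gripper open.
Joint ranges: [-2.75, 2.75], [-0.79, 2.1], [0.01, 2.65], [-1.57, 4.71], [0.07, 3.14], [-2.87, 2.87]. Speed limits (rad/s): [2.22, 2.22, 2.79, 3.14, 3.14, 3.14].

### API

Orientations are given as a 3x3 rotation matrix whose columns are the frame's x, y, z axes.
In Python, from rig import arm gives the robot as it stands. The module is installed in compiled form; this text tells all that it offers.
- The arm moves only by the tool apply_moves, never from a script. Its argument "deltas" is one flat list of numbers, 7 for each row, row after row: the turn, a rotation vector about the tool's x, y, z in rad, then the shift along the tool's x, y, z in mm, then the closure, from 0 (fully open) to 1 (shut). A call has 1 to 10 rows; each row is the pose to reach, as a shift and turn from the pose measured when the call began, along the tool's axes at that moment; what a row does not reach only later rows make up. A row lasts 1/10 s, in which the tool goes at most 50 mm and 8.59 degrees, less where a joint would pass 70% of its speed; a pose out of reach is approached as far as the arm can. A call with a gripper value outside its range is refused whole. The fingers move at their own pace and stop on an object; "newtons" is the grip in N (left out, the last holds). Time passes only in rows, so rows that repeat a pose let the fingers close. It gives the time, the measured TCP pose, the force and the opening at its end, in the units of the state.
- arm.sense(): the state, without advancing time (a new reading comes with each control period).
- arm.capture(name): name is "scene" or "side" or "wrist"; returns a dict with "frame" (480x640x3 uint8, blue, green, red), "depth" (480x640 float32, mm along the optical axis (not along the pixel's ray), 0 where there is no reading), "intrinsics" (3x3 intrinsics, pixels), "k1" (the pictures are not rectified: a ray, as slopes to the right and down, at radius r is drawn at 1 + k1 r^2 times it, then the intrinsics apply), "R" (3x3) and "t" (3): a world point X has camera coordinates R X + t; the wrist camera has in their place "hand_eye" (4x4, takes a point from camera to tool coordinates, whose origin is the TCP and whose axes are the flange's). Camera axes: x right, y down, z forward; pixel columns grow to the right and rows downward; lengths in mm; the calibration is good to about 2 mm. A picture is of the moment at which its call begins: read the wrist's pose just before it.
- arm.finish_job(): hands the job in, once; it reports no verdict.
The state is a dict: "clock": time; "qpos": joint angles; "qd": joint speeds; "effort": joint torques, N m; "position": TCP position; "tcp_rot": TCP orientation; "force": force on the tool from outside, world axes, zero at the start; "ft_torque": the same for the moment, N m; "width": finger opening in mm.
Only numpy, scipy, OpenCV 4.12 (cv2) and the standard library are available. Lean on these libraries where they do the work, as an engineer would, in place of code of your own. Each camera call takes 0.05 s, during which the arm holds its last target. There are 200 camera calls.

### The job

Pack the coin rolls that lie about the work into the coin box that is screwed to the counter: lift its upper tray off and set it aside, lay every thick roll flat in a lane of the box, stack the tray back on so that its corner lugs drop into the corner sockets, with every slim roll flat in a lane of that tray, and then press the black cover straight down on top until both snap hooks have clicked over its edges. There may be three or four rolls (the ones at the far left end of the counter stay there); do not disturb the red-lidded cosmetics pot, and mind the tall steel post at the edge of the counter straight ahead of you.

Things in the scene. Friction and masses are not known exactly. Their poses are not given: they have to be found in the camera images.
- coin_box: Open grey plastic coin box screwed to the counter, 108 (x) x 124 (y) x 42 mm high, walls 5 mm, floor 5 mm up. Origin: centre of its underside, on the counter; x from the front hook to the back hook, z up. Two lanes for thick rolls on its floor, a socket in each corner, a snap hook at the middle of front and back, a finger notch 44 mm wide down to z = 11 mm in each end wall (y = +-62 mm).
- socket (a point): Mouth of one of the four corner sockets of the coin box, level with its rim: 13 x 13 mm, 14 mm deep. They lie at x = +-42.5, y = +-50.5 mm in the box's frame; this is the one at +x, +y.
- hook_front (a joint): Front snap hook: a springy upright 30 mm wide at x = -68, y = 0 mm of the coin box, hinged at z = 12, top at z = 95 mm. Its barb points in over the box, sloped above, flat below: tip at x = -56.5, z = 79 to 82 mm. Value: outward bend in rad: 0 upright, about 0.06 while the cover passes, below 0.01 again once clicked over. Pushing the cover past both hooks takes 5 to 15 N.
- hook_back (a joint): Back snap hook, the same at x = +68 mm of the coin box, its barb pointing to -x with the tip at x = +56.5 mm; value as for the front hook.
- tray: Loose grey upper tray, 108 (x) x 124 (y) x 42 mm high, 0.3 kg. Origin: centre, level with the tips of its 4 feet, on which it stands: round lugs 10 mm thick, 11 mm long, tapered, at x = +-42.5, y = +-50.5 mm, that fit the box's sockets. Seated on the box's rim, its origin is 31 mm straight above the box's, axes parallel or turned end for end. Floor at z = 14, rim at z = 42 mm, walls 4 mm, end walls notched to z = 20.
- tray_grip (a point): Middle of the tray's carrying rib: a black plastic rib 60 mm long (x), 10 mm thick (y), rising between the two lanes; its top is 40 mm and this point 28 mm above the tray's origin. The raised floor beside it is at 20 mm. Axes as the tray's. The tray starts seated on the coin box; there is room to set it down to the left of the coin box and the cover, off the counter's front edge at x = 0.34 m.
- cover: Loose black snap cover, plate 108 (x) x 124 (y) x 5 mm, 0.25 kg. Origin: centre, level with the tips of 4 studs under it (8 mm long, 12 mm thick, tapered, at x = +-42.5, y = +-50.5 mm) that drop just inside the tray's corners; plate top at z = 13 mm. Tongues 36 mm wide reach to x = +-61 mm: the hooks catch them. Home: origin 65 mm straight above the box's, axes parallel or turned end for end.
- cover_grip (a point): Middle of the cover's handle bar: 70 mm long (x), 14 mm thick (y), 12 mm high, on two posts; its top is 41 mm and this point 35 mm above the cover's origin, 16 mm of open space under the bar. Axes as the cover's.
- box_lane_1 (a point): A lane of the coin box: a groove 26 mm wide and 72 mm long on the floor between strips 6 mm high. This point is where the centre of a thick roll lying in it comes (18 mm above the counter); x runs along the lane, which is along the box's x. Lanes 1 and 2 lie at y = -27 and +27 mm.
- box_lane_2 (a point): A lane of the coin box: a groove 26 mm wide and 72 mm long on the floor between strips 6 mm high. This point is where the centre of a thick roll lying in it comes (18 mm above the counter); x runs along the lane, which is along the box's x. Lanes 1 and 2 lie at y = -27 and +27 mm.
- tray_lane_1 (a point): A lane of the tray: a groove 23 mm wide and 72 mm long on its floor between strips 6 mm high. This point is where the centre of a slim roll lying in it comes (25 mm above the tray's origin); x runs along the lane, which is along the tray's x. Lanes 1 and 2 lie at y = -41 and +41 mm.
- tray_lane_2 (a point): A lane of the tray: a groove 23 mm wide and 72 mm long on its floor between strips 6 mm high. This point is where the centre of a slim roll lying in it comes (25 mm above the tray's origin); x runs along the lane, which is along the tray's x. Lanes 1 and 2 lie at y = -41 and +41 mm.
- thick_1 (a point): A thick coin roll in blue paper, 26 mm thick and 64 mm long, 0.16 kg; it may be absent (3 or 4 coin rolls in all are there). Lies on its side on the counter at first, at any angle; it is lumpy and hardly rolls. This point is its centre; its y axis runs along the roll.
- thick_2 (a point): A thick coin roll in blue paper, 26 mm thick and 64 mm long, 0.16 kg; it may be absent (3 or 4 coin rolls in all are there). Lies on its side on the counter at first, at any angle; it is lumpy and hardly rolls. This point is its centre; its y axis runs along the roll.
- slim_1 (a point): A slim coin roll in red paper, 22 mm thick and 64 mm long, 0.12 kg; it may be absent (3 or 4 coin rolls in all are there). Lies on its side on the counter at first, at any angle; it is lumpy and hardly rolls. This point is its centre; its y axis runs along the roll.
- slim_2 (a point): A slim coin roll in red paper, 22 mm thick and 64 mm long, 0.12 kg; it may be absent (3 or 4 coin rolls in all are there). Lies on its side on the counter at first, at any angle; it is lumpy and hardly rolls. This point is its centre; its y axis runs along the roll.
- balm: Bystander: small round cosmetics pot with a red lid, 58 mm across, 50 mm high, standing to the right of the work; origin at the centre of its underside.

How it is judged (in metres and radians):
On the way, in this order (a step that is already met when the one before it is completed fails the run):
1. every thick roll lies in a lane of the coin box (x of thick_1 in the frame of coin_box between -0.015 and 0.015 m and y of thick_1 in the frame of coin_box between -0.045 and 0.045 m and z of thick_1 in the frame of coin_box between 0.01 and 0.0215 m and angle between the y axis of each of thick_1, thick_2 and the x axis of coin_box, either way round below 0.15 rad and x of thick_2 in the frame of coin_box between -0.015 and 0.015 m and y of thick_2 in the frame of coin_box between -0.045 and 0.045 m and z of thick_2 in the frame of coin_box between 0.01 and 0.0215 m), for 0.2 s.
2. the tray is seated on the coin box, lugs in the sockets (z of tray in the frame of coin_box between 0.027 and 0.034 m and x of tray in the frame of coin_box between -0.005 and 0.005 m and y of tray in the frame of coin_box between -0.005 and 0.005 m and angle between the x axis of tray and the x axis of coin_box, either way round below 0.06 rad and angle between the z axis of tray and the z axis of coin_box, either way round below 0.04 rad), for 0.2 s.
3. the cover is home under both hooks (z of cover in the frame of coin_box between 0.061 and 0.0675 m and x of cover in the frame of coin_box between -0.005 and 0.005 m and y of cover in the frame of coin_box between -0.005 and 0.005 m and angle between the z axis of cover and the z axis of coin_box, either way round below 0.04 rad and value of joint each of hook_front, hook_back below 0.015 rad), for 0.2 s.
At the end, for the whole second after the job is handed in: Thick rolls in box lanes, slim rolls in tray lanes (on the lane floor, within 15 mm lengthwise, 0.15 rad); tray seated on the box (within 5 mm, level to 0.04 rad); cover on the tray (5 mm sideways, 2.5 mm in height, 0.04 rad), both hooks bent under 0.015 rad; all at rest (all of step 1 and all of step 2 and all of step 3 and x of slim_1 in the frame of tray between -0.015 and 0.015 m and z of slim_1 in the frame of tray between 0.018 and 0.0285 m and (y of slim_1 in the frame of tray between 0.033 and 0.049 m or y of slim_1 in the frame of tray between -0.049 and -0.033 m) and angle between the y axis of each of slim_1, slim_2 and the x axis of tray, either way round below 0.15 rad and x of slim_2 in the frame of tray between -0.015 and 0.015 m and z of slim_2 in the frame of tray between 0.018 and 0.0285 m and (y of slim_2 in the frame of tray between 0.033 and 0.049 m or y of slim_2 in the frame of tray between -0.049 and -0.033 m) and linear speed of each of tray, cover below 0.02 m/s); the robot touches nothing.
It fails at once if the cosmetics pot is knocked over or pushed more than 5 cm (distance of balm from where it was at the start of the episode above 0.05 m or angle between balm's own z axis and vertical above 0.6 rad).
Of thick_roll_1, thick_roll_2, slim_roll_1, slim_roll_2 only 3 to 4 are there at a start; the rules pass over those that are not, and their reading is None.
At some moment in a run one of tray, cover may be knocked a few centimetres aside while the robot is not near it.
Once in a run the grip may slacken for a moment while it holds something.
It also fails if it takes over 200 s, if anything falls off the work surface, if the arm or the gripper's body presses on something with over 40 N, if the wrist force passes 120 N, or if a joint passes its speed limit or range.

## Working session

There is one attempt and no reset: what is moved stays moved. The work goes in short steps, Python scripts to look and compute and a tool call to move; the robot and the scene stay as the last step left them, time stands still between calls to the robot, and variables do not carry over. Pictures are saved under pics/ and viewed, about 12 in all and at most 16, crops included, and the job is handed in when it is done.

Besides the shell and the picture viewer there is one more tool, called after "Request:" as name(argument=value, ...) on one line, values as JSON. apply_moves: Moves the arm, as the interface text tells. Its arguments: {"type":"object","properties":{"deltas":{"type":"array"},"newtons":{"type":"number"}},"required":["deltas"]}

```bash
mkdir -p pics; ls; cat > h.py <<'E'
import numpy as np, cv2
from rig import arm
def cap(name,save=None):
    s=arm.sense(); c=arm.capture(name)
    if 'hand_eye' in c:
        T=np.eye(4); T[:3,:3]=s['tcp_rot']; T[:3,3]=s['position']; c['T']=T@np.array(c['hand_eye'])
    else:
        T=np.eye(4); T[:3,:3]=c['R']; T[:3,3]=np.ravel(c['t']); c['T']=np.linalg.inv(T)
    if save: cv2.imwrite('pics/'+save,c['frame']); np.savez('pics/'+save[:-4]+'.npz',**{k:c[k] for k in('frame','depth','intrinsics','k1','T')})
    return c
def rays(c,uv):
    K=np.array(c['intrinsics']); uv=np.atleast_2d(np.array(uv,float))
    return cv2.undistortPoints(uv.reshape(-1,1,2),K,np.array([float(c['k1']),0,0,0,0])).reshape(-1,2)
def at_z(c,uv,z):
    r=rays(c,uv); d=np.c_[r,np.ones(len(r))]@c['T'][:3,:3].T; o=c['T'][:3,3]
    return o+d*((z-o[2])/d[:,2])[:,None]
def cloud(c):
    h,w=c['depth'].shape; v,u=np.mgrid[0:h,0:w]
    r=rays(c,np.c_[u.ravel(),v.ravel()]); D=c['depth'].ravel()[:,None]
    P=np.c_[r,np.ones(len(r))]*D
    P=P@c['T'][:3,:3].T+c['T'][:3,3]; P[D[:,0]<=0]=np.nan
    return P.reshape(h,w,3)
def load(n):
    return dict(np.load('pics/'+n+'.npz'))
E
python3 - <<'E'
from h import *
s=arm.sense(); print(s['clock'],s['position'],s['tcp_rot'],s['force'],s['width'],arm.tcp_to_tips)
a=cap('scene','s1.png'); b=cap('side','d1.png')
for c in(a,b): print(c['T'].round(2),c['intrinsics'],c['k1'])
E
```

```text
pics
0.0 [ 200.76036053 -511.71250234  235.09234835] [[ 9.30962579e-01  3.65114457e-01 -3.32387488e-04]
 [ 3.65114598e-01 -9.30961951e-01  1.08443950e-03]
 [ 8.65044338e-05 -1.13093211e-03 -9.99999357e-01]] [0.27955204 0.29230706 0.19222464] 92.92958631463009 17.0
[[-5.1000e-01 -4.7000e-01  7.2000e-01 -2.3363e+02]
 [-8.6000e-01  2.7000e-01 -4.3000e-01  7.1117e+02]
 [ 1.0000e-02 -8.4000e-01 -5.4000e-01  6.7116e+02]
 [ 0.0000e+00  0.0000e+00  0.0000e+00  1.0000e+00]] [[606.87231812   0.         314.45629467]
 [  0.         606.87231812 243.60360753]
 [  0.           0.           1.        ]] -0.017584893068731334
[[-6.40000e-01  4.20000e-01 -6.40000e-01  1.05047e+03]
 [ 7.60000e-01  3.70000e-01 -5.30000e-01  6.93900e+02]
 [ 1.00000e-02 -8.30000e-01 -5.60000e-01  5.33140e+02]
 [ 0.00000e+00  0.00000e+00  0.00000e+00  1.00000e+00]] [[536.857698     0.         320.12464103]
 [  0.         536.857698   247.72563075]
 [  0.           0.           1.        ]] -0.15764655531480137
```

View pics/s1.png

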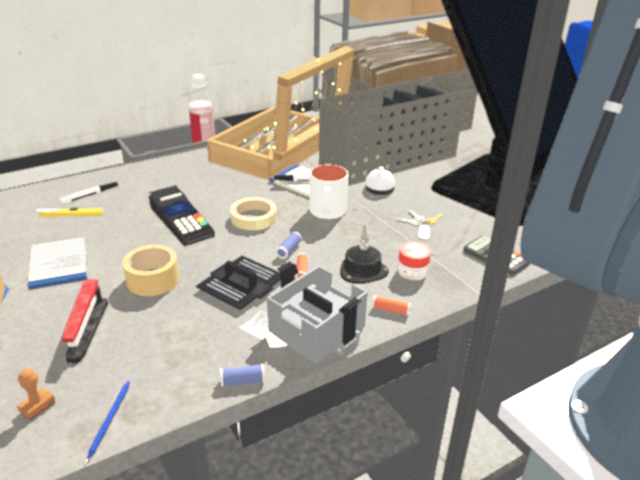

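View pics/d1.png

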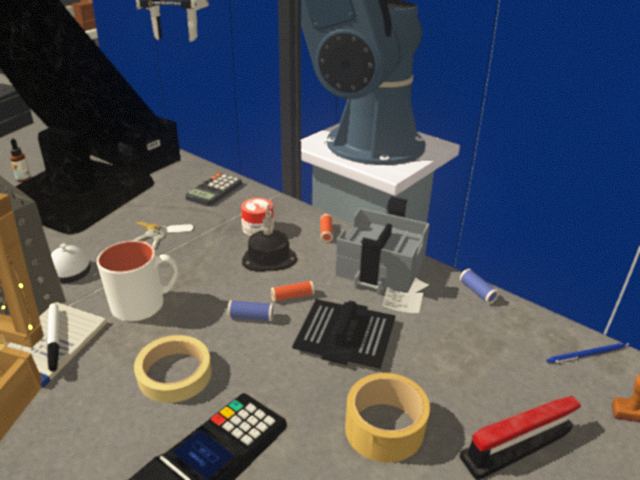

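Scene: box with tray at about (318,312), cover (240,280), blue rolls (242,376) and (289,244), red rolls (391,305) and (302,264), red-lidded pot (414,260), post about (505,250). The side view agrees, showing all four rolls.

```bash
cat >> h.py <<'E'
def objs(c,show=True):
    P=cloud(c); hsv=cv2.cvtColor(c['frame'],cv2.COLOR_BGR2HSV); out=[]
    H,S,V=[hsv[...,i].astype(int) for i in range(3)]
    m0=(P[...,2]>4)&(P[...,2]<70)&(P[...,0]>250)&(P[...,0]<850)&(abs(P[...,1])<500)
    for nm,m in(('blue',(H>100)&(H<130)&(S>70)&(V>50)),('red',((H<14)|(H>172))&(S>120)&(V>70))):
        n,L,st,ce=cv2.connectedComponentsWithStats((m&m0).astype(np.uint8))
        for i in range(1,n):
            if st[i,4]<60: continue
            Q=P[L==i]; xy=Q[:,:2]; mu=xy.mean(0)
            (cx,cy),(w,h),a=cv2.minAreaRect(xy.astype(np.float32))
            U,s,Vt=np.linalg.svd(xy-mu,full_matrices=False)
            out.append((nm,ce[i].round(),st[i,4],np.r_[cx,cy].round(1),np.round((w,h)),np.percentile(Q[:,2],[2,98]).round(1),np.degrees(np.arctan2(Vt[0,1],Vt[0,0])).round(1)))
    for o in out: print(*o)
E
python3 - <<'E'
from h import *
for n in('s1','d1'):
    c=load(n); print(n); objs(c)
c=load('s1');P=cloud(c)
for uv in [(270,320),(318,358),(360,300),(317,272),(318,300),(348,318),(290,268),(199,288),(240,308),(289,270),(246,257),(240,270),(505,250),(505,200),(500,300),(480,400),(520,100)]: print(uv,P[uv[1],uv[0]].round(1))
c=load('d1');P=cloud(c)
print('side')
for uv in [(335,240),(395,262),(428,225),(365,212),(372,265),(398,207),(294,345),(377,367),(394,320),(320,300),(350,325)]: print(uv,P[uv[1],uv[0]].round(1))
E
```

```text
s1
blue [293. 244.] 66 [645.9 226.2] [ 6. 49.] [13.5 24.2] 125.0
blue [242. 376.] 432 [368.6 467.3] [53. 16.] [11.7 27. ] 68.4
red [328. 177.] 107 [783.7  62.1] [53. 18.] [57.2 69.3] -118.5
red [413. 261.] 262 [459.1  78.4] [54. 23.] [29.9 49.4] -134.8
red [300. 263.] 80 [579.  250.6] [13. 47.] [15.8 24.3] 150.2
red [391. 305.] 328 [397.8 173.6] [55. 16.] [ 6.7 22.9] -140.0
d1
blue [476. 283.] 418 [379. 464.] [55. 22.] [ 9.6 26.4] 67.8
blue [249. 310.] 552 [657.2 238. ] [19. 54.] [10.  26.7] 124.3
red [253. 214.] 338 [487.4  67.7] [57. 31.] [29.9 52.8] 106.0
red [326. 224.] 182 [399.3 170.5] [63. 20.] [12.5 23.2] 42.3
red [128. 262.] 512 [738.2  57.2] [24. 67.] [43.4 69.7] -27.9
red [293. 290.] 501 [579.3 251.4] [19. 58.] [ 5.9 23.3] -32.7
red [218. 419.] 133 [823.7 357.2] [16. 18.] [25.2 33.3] 87.9
(270, 320) [450.1 378.7  30.1]
(318, 358) [nan nan nan]
(360, 300) [353.8 272.2  95.3]
(317, 272) [487.9 267.7  62.7]
(318, 300) [415.3 309.5  67.9]
(348, 318) [353.7 292.9  68.5]
(290, 268) [484.8 321.9  92.1]
(199, 288) [609.8 439.2  12.9]
(240, 308) [523.9 398.9  11.3]
(289, 270) [478.7 327.1  93.7]
(246, 257) [655.7 324.9  13.9]
(240, 270) [587.2 367.8  40.9]
(505, 250) [309.2  19.4 129.3]
(505, 200) [327.8  21.9 213.7]
(500, 300) [311.    1.3  17.7]
(480, 400) [ 630.1 -428.3 -769.2]
(520, 100) [333.1  27.4 375.5]
side
(335, 240) [407.4 197.7  -0.8]
(395, 262) [463.6 358.5  56.6]
(428, 225) [360.1 353.5  73.3]
(365, 212) [387.1 245.   67.4]
(372, 265) [486.2 331.8  50.6]
(398, 207) [366.  296.6  88. ]
(294, 345) [663.3 330.8  11.5]
(377, 367) [620.5 439.9   9.1]
(394, 320) [528.2 405.1   9.3]
(320, 300) [568.  297.2  13.6]
(350, 325) [583.8 366.3  14.9]
```

```bash
python3 - <<'E'
from h import *
c=load('s1')['frame'][210:400,180:440]; cv2.imwrite('pics/s1c.png',cv2.resize(c,None,fx=3,fy=3,interpolation=cv2.INTER_CUBIC))
E
```

```text
(no output)
```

View pics/s1c.png

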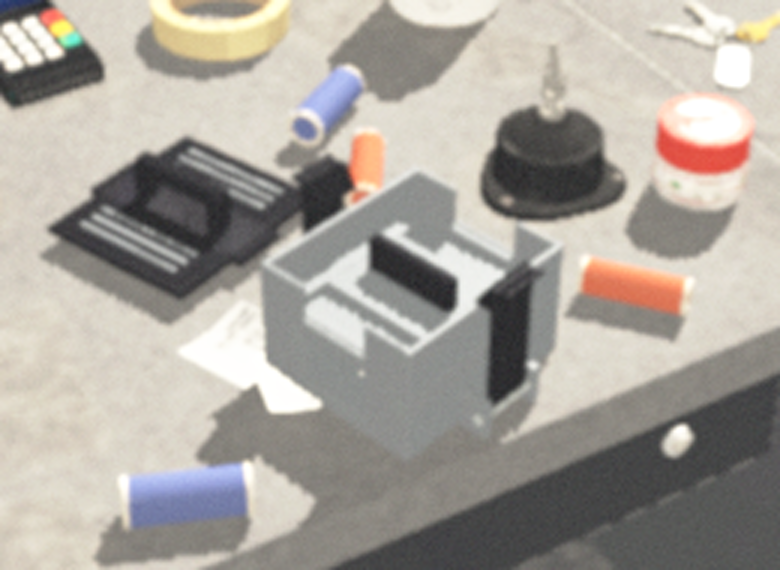

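The crop shows the tray rim corners at crop (265,265), (410,350), (562,243), (418,172). The hooks are at (520,330) and (325,190), and the cover plate corners at (52,230), (183,295), (305,185), (190,140).

```bash
python3 - <<'E'
from h import *
c=load('s1')
f=lambda q:np.array(q)/3+[180,210]
A=at_z(c,f([(265,265),(410,350),(562,243),(418,172)]),73)[:,:2]
B=at_z(c,f([(52,230),(183,295),(305,185),(190,140)]),13)[:,:2]
for n,Q in(('box',A),('cover',B)):
    d=np.linalg.norm(np.roll(Q,-1,0)-Q,axis=1); e1=Q[1]-Q[0];e2=Q[2]-Q[3];
    print(n,Q.round(),Q.mean(0).round(1),d.round(1),np.degrees(np.arctan2(*(-(e1+e2))[::-1])),np.degrees(np.arctan2(*((Q[2]-Q[1]+Q[3]-Q[0]))[::-1])))
for n in('s1','d1'):
    P=cloud(load(n)); 
    # rim points: tray walls top
    for z0,z1 in((70,76),(88,100)):
      m=(P[...,2]>z0)&(P[...,2]<z1)&(P[...,0]>320)&(P[...,0]<520)&(P[...,1]>210)&(P[...,1]<410); Q=P[m][:,:2]
      print(n,z0,len(Q),cv2.minAreaRect(Q.astype(np.float32)))
    m=(P[...,2]>5)&(P[...,2]<50)&(P[...,0]>500)&(P[...,0]<680)&(P[...,1]>295)&(P[...,1]<460);Q=P[m][:,:2]
    print('cov',cv2.minAreaRect(Q.astype(np.float32)))
    m=(P[...,2]>35)&(P[...,2]<46)&(P[...,0]>500)&(P[...,0]<680)&(P[...,1]>295)&(P[...,1]<460);Q=P[m][:,:2]
    print('handle',cv2.minAreaRect(Q.astype(np.float32)))
E
```

```text
box [[453. 379.]
 [356. 348.]
 [390. 232.]
 [485. 265.]] [421.  305.7] [101.7 120.9 100.9 118.9] 18.547531034405594 -73.8611526760576
cover [[615. 440.]
 [520. 399.]
 [580. 288.]
 [660. 328.]] [594.  363.8] [103.2 126.   89.8 121. ] 25.220848884223148 -64.60864624679142
s1 70 677 ((421.0707092285156, 306.76727294921875), (140.64768981933594, 126.90325927734375), 17.009517669677734)
s1 88 298 ((422.30084228515625, 306.5645751953125), (155.2718048095703, 32.28437042236328), 16.723304748535156)
cov ((607.1339111328125, 370.707763671875), (200.4993438720703, 127.67393493652344), 21.603321075439453)
handle ((625.5311279296875, 396.0911560058594), (155.1178741455078, 35.44017791748047), 44.41718292236328)
d1 70 699 ((424.16534423828125, 309.26904296875), (139.83041381835938, 123.55525970458984), 16.62824058532715)
d1 88 289 ((423.10211181640625, 308.5744934082031), (156.06240844726562, 30.65375328063965), 17.143543243408203)
cov ((607.8536376953125, 372.3609619140625), (199.84800720214844, 123.388427734375), 22.876564025878906)
handle ((628.1376342773438, 398.615966796875), (154.17947387695312, 33.36882019042969), 43.651031494140625)
```

```bash
python3 - <<'E'
from h import *
for n in('s1','d1'):
    P=cloud(load(n)); m=(P[...,0]>270)&(P[...,0]<400)&(abs(P[...,1]-20)<60)&(P[...,2]>60)
    Q=P[m]; print(n,len(Q))
    for z in range(60,1100,80):
        q=Q[(Q[:,2]>z)&(Q[:,2]<z+80)]
        if len(q)>5: print(z,len(q),np.percentile(q,[3,50,97],axis=0)[:,:2].round(0).tolist(),q[:,2].max().round())
    # robot points
    m=(np.hypot(P[...,0],P[...,1])<650)&(P[...,2]>150)&(P[...,1]<-20); Q=P[m]
    if len(Q):
      az=np.arctan2(Q[:,1],Q[:,0]); r=Q[:,0]*np.cos(-1.282)+Q[:,1]*np.sin(-1.282); t=-Q[:,0]*np.sin(-1.282)+Q[:,1]*np.cos(-1.282)
      for z in range(150,900,75):
        k=(Q[:,2]>z)&(Q[:,2]<z+75)
        if k.sum()>5: print('arm',z,k.sum(),'r',np.percentile(r[k],[2,50,98]).round(),'t',np.percentile(t[k],[2,50,98]).round())
s=arm.sense(); print(s['qpos'])
c=load('d1'); 
E
```

```text
s1 7977
60 999 [[308.0, 0.0], [312.0, 23.0], [336.0, 28.0]] 140.0
140 1126 [[307.0, 1.0], [312.0, 23.0], [336.0, 28.0]] 220.0
220 1258 [[308.0, 1.0], [312.0, 23.0], [336.0, 28.0]] 300.0
300 1496 [[308.0, 1.0], [313.0, 24.0], [336.0, 29.0]] 380.0
380 1752 [[308.0, 1.0], [312.0, 24.0], [336.0, 29.0]] 460.0
460 1346 [[308.0, 0.0], [312.0, 23.0], [336.0, 28.0]] 515.0
arm 150 921 r [315. 402. 489.] t [407. 435. 478.]
arm 225 1541 r [317. 349. 416.] t [465. 492. 524.]
arm 300 756 r [318. 333. 385.] t [516. 536. 562.]
d1 3555
60 754 [[312.0, 3.0], [337.0, 25.0], [341.0, 31.0]] 140.0
140 813 [[313.0, 2.0], [337.0, 24.0], [341.0, 30.0]] 220.0
220 917 [[313.0, 3.0], [337.0, 25.0], [341.0, 30.0]] 300.0
300 1009 [[312.0, 2.0], [337.0, 24.0], [340.0, 30.0]] 380.0
380 62 [[313.0, 3.0], [337.0, 26.0], [341.0, 31.0]] 385.0
arm 150 3277 r [-141.  316.  396.] t [-633.  444.  516.]
arm 225 2950 r [-140.  319.  602.] t [-634.   56.  539.]
arm 300 1042 r [ 91. 459. 623.] t [ 19.  89. 564.]
[-1.28155789e+00  3.51156531e-01  1.65233458e+00  2.12266025e-05
  1.13908950e+00 -8.46248197e-02]
```

```bash
python3 - <<'E'
from h import *
x0,x1,y0,y1=300,720,40,640; s=10
G=np.full(((x1-x0)//s,(y1-y0)//s),-99.)
for n in('s1','d1'):
    P=cloud(load(n)).reshape(-1,3); P=P[np.isfinite(P).all(1)]
    k=(P[:,0]>x0)&(P[:,0]<x1)&(P[:,1]>y0)&(P[:,1]<y1)&(P[:,2]<250)
    P=P[k]; np.maximum.at(G,(((P[:,0]-x0)//s).astype(int),((P[:,1]-y0)//s).astype(int)),P[:,2])
print('cols y from 630 down to 40; rows x from 710 down; unit cm')
for i in range(G.shape[0])[::-1]:
    print(x0+i*s,''.join(' ' if g<-50 else '.' if g<4 else format(min(int(round(g/10)),15),'x') for g in G[i,::-1]))
P=np.vstack([cloud(load(n)).reshape(-1,3) for n in('s1','d1')]); P=P[np.isfinite(P).all(1)]
k=(P[:,0]<50)&(P[:,2]>0); print('behind', np.percentile(P[k],[0,1,50,99],axis=0).round())
E
```

```text
cols y from 630 down to 40; rows x from 710 down; unit cm
710 ..   ....555   .555.0.......0..................0...8999a999.
700 .   ...1.55      55....................0...........8889a99..
690 . .......55  ....55................................88.....0.
680  11......55 .....55......0....0...........2........76.0..0..
670 15655....55 ....155.....................2333................
660 166651...555....555.........1121.......23333................
650 56661.....55555555......22112222.....2233332................
640 66661......555555......2222222221....333332.0..0............
630 6661.........5.......222221222221....33320.............0....
620 666....0....0.0....222222442222221....32....0....0...0......
610 661...........0....222222444222222.....1....................
600 661......0..........222224442222221....222..................
590 61.........0..0.....222222444222221...2222.................0
580 6...................122222444222222...2222..................
570 1....................22222244422221..2222.......111.........
560 .....................12222244422221.1222 ......114310.......
55
[... 1139 characters left out ...]
555778887.....2222..0.......
370 ..............3333333......475557789976.0.....0222..........
360 ...............223333.......778889aaa3.....0..0.1...........
350 ..................233....0..87873aaaa2......................
340 .........................0......19aa........................
330 .. ..............0.............0.........................0..
320                                                             
310                                                             
300                                                             
behind [[-1.073e+03 -2.480e+03  0.000e+00]
 [-5.990e+02 -2.139e+03  1.000e+00]
 [-5.880e+02  9.000e+01  1.150e+02]
 [ 4.700e+01  4.830e+02  3.450e+02]]
```

Request:
apply_moves(deltas=[0,0,0,0,-384,-265,0,0,0,0,0,-384,-265,0,0,0,0,0,-384,-265,0,0,0,0,0,-384,-265,0,0,0,0,0,-384,-265,0,0,0,0,0,-384,-265,0,0,0,0,0,-384,-265,0,0,0,0,0,-384,-265,0,0,0,0,0,-384,-265,0,0,0,0,0,-384,-265,0])

```text
clock: 1.1
position: [60.1, -152.0, 502.9]
tcp_rot: [[0.931, 0.365, 0.0], [0.365, -0.931, -0.004], [-0.002, 0.004, -1.0]]
force: [0.0, 0.1, -0.4]
width: 93.0
```

```bash
cat >> h.py <<'E'
def st():
    s=arm.sense(); R=np.array(s['tcp_rot'])
    print('t',round(s['clock'],2),'p',np.round(s['position'],1),'yaw_x',np.degrees(np.arctan2(R[1,0],R[0,0])).round(1),'tilt',np.degrees(np.arccos(-R[2,2])).round(2),'F',np.round(s['force'],1),'w',round(s['width'],1),'q',np.round(s['qpos'],2)); return s
def go(p,yaw=None,s=None,tipz=False):
    'print tool-frame rotvec+shift to reach world p, tool down with tool x at yaw deg'
    from scipy.spatial.transform import Rotation as Ro
    s=s or arm.sense(); R=np.array(s['tcp_rot']); d=R.T@(np.array(p,float)-s['position'])
    if yaw is None: yaw=np.degrees(np.arctan2(R[1,0],R[0,0]))
    a=np.radians(yaw); c=np.array([[np.cos(a),np.sin(a),0],[np.sin(a),-np.cos(a),0],[0,0,-1]])
    rv=Ro.from_matrix(R.T@c).as_rotvec()
    print('go',np.round(p,1),round(yaw,1),'->',np.round(rv,3).tolist(),np.round(d,1).tolist(),'dist',round(np.linalg.norm(d)),'rot',np.degrees(np.linalg.norm(rv)).round(1))
E
python3 - <<'E'
from h import *
st(); c=arm.capture('wrist'); print(np.round(c['hand_eye'],3),c['intrinsics'],c['k1'])
for p in [(140,-100,500),(172,0,500),(155,80,500),(120,125,500)]: go(p)
E
```

```text
t 1.1 p [  60.1 -152.   502.9] yaw_x 21.4 tilt 0.26 F [ 0.   0.1 -0.4] w 93.0 q [-1.48 -0.59  1.84 -0.    1.89 -0.29]
[[ 0.00000e+00 -9.54000e-01 -2.98000e-01  8.37770e+01]
 [ 1.00000e+00 -0.00000e+00  1.00000e-03 -7.39000e-01]
 [-1.00000e-03 -2.98000e-01  9.54000e-01 -1.48676e+02]
 [ 0.00000e+00  0.00000e+00  0.00000e+00  1.00000e+00]] [[337.95508828   0.         318.36545186]
 [  0.         337.95508828 232.69416634]
 [  0.           0.           1.        ]] -0.0014692384098636128
go [ 140 -100  500] 21.4 -> [0.005, 0.002, 0.0] [93.5, -19.2, 3.0] dist 96 rot 0.3
go [172   0 500] 21.4 -> [0.005, 0.002, 0.0] [159.8, -100.7, 2.5] dist 189 rot 0.3
go [155  80 500] 21.4 -> [0.005, 0.002, 0.0] [173.2, -181.4, 2.1] dist 251 rot 0.3
go [120 125 500] 21.4 -> [0.005, 0.002, 0.0] [157.0, -236.0, 1.9] dist 283 rot 0.3
```

Request:
apply_moves(deltas=[0,0,0,99,-60,0,0,0,0,0,99,-60,0,0,0,0,0,99,-60,0,0,0,0,0,99,-60,0,0,0,0,0,99,-60,0,0,0,0,0,99,-60,0,0,0,0,0,130,-112,0,0,0,0,0,130,-112,0,0,0,0,0,130,-112,0,0,0,0,0,130,-112,0,0])

```text
clock: 2.15
position: [140.3, 0.1, 502.2]
tcp_rot: [[0.929, 0.369, -0.0], [0.369, -0.929, -0.005], [-0.002, 0.004, -1.0]]
force: [-0.4, -0.0, 0.1]
width: 93.1
```

Request:
apply_moves(deltas=[0,0,0,11,-82,0,0,0,0,0,11,-82,0,0,0,0,0,11,-82,0,0,0,0,0,11,-82,0,0,0,0,0,11,-82,0,0,0,0,0,1,-139,0,0,0,0,0,1,-139,0,0,0,0,0,1,-139,0,0,0,0,0,1,-139,0,0,0,0,0,1,-139,0,0])

```text
clock: 3.15
position: [91.1, 128.9, 501.4]
tcp_rot: [[0.93, 0.368, -0.001], [0.368, -0.93, -0.006], [-0.003, 0.005, -1.0]]
force: [0.3, -0.2, 1.0]
width: 93.1
```

```bash
python3 - <<'E'
from h import *
st(); go((380,293,330),17); go((345,283,330),17)
E
```

```text
t 3.15 p [ 91.1 128.9 501.4] yaw_x 21.6 tilt 0.32 F [ 0.3 -0.2  1. ] w 93.1 q [ 0.66 -0.6   1.85 -0.    1.9   1.86]
go [380 293 330] 17 -> [0.005, 0.002, 0.08] [329.5, -47.0, 170.3] dist 374 rot 4.6
go [345 283 330] 17 -> [0.005, 0.002, 0.08] [293.3, -50.6, 170.4] dist 343 rot 4.6
```

```bash
python3 - <<'E'
from h import *
go((480,320,330),17)
E
```

```text
go [480 320 330] 17 -> [0.005, 0.002, 0.08] [432.4, -35.3, 170.1] dist 466 rot 4.6
```

Request:
apply_moves(deltas=[0.005,0.002,0.08,432,-35,170,0,0.005,0.002,0.08,432,-35,170,0,0.005,0.002,0.08,432,-35,170,0,0.005,0.002,0.08,432,-35,170,0,0.005,0.002,0.08,432,-35,170,0,0.005,0.002,0.08,432,-35,170,0,0.005,0.002,0.08,432,-35,170,0,0.005,0.002,0.08,432,-35,170,0,0.005,0.002,0.08,432,-35,170,0,0.005,0.002,0.08,432,-35,170,0])

```text
clock: 4.15
position: [484.6, 316.2, 326.4]
tcp_rot: [[0.957, 0.29, -0.004], [0.29, -0.957, -0.003], [-0.005, 0.001, -1.0]]
force: [-0.8, -0.5, 0.0]
width: 93.0
```

```bash
python3 - <<'E'
from h import *
st(); c=cap('wrist','w1.png'); objs(c)
E
```

```text
t 4.15 p [484.6 316.2 326.4] yaw_x 16.8 tilt 0.27 F [-0.8 -0.5  0. ] w 93.0 q [ 0.5   0.33  1.45 -0.    1.36  1.77]
blue [422.  80.] 815 [653.1 234.5] [22. 56.] [17.8 26.2] 123.9
blue [196. 231.] 612 [378.5 464.5] [56. 21.] [14.3 25.7] -111.6
red [624.  26.] 1279 [757.3  52.8] [64. 21.] [39.3 69. ] -166.0
red [389. 137.] 710 [578.  248.5] [20. 57.] [13.  22.2] 147.2
red [486. 249.] 934 [474.3  66.8] [56. 56.] [30.  51.5] -62.3
red [396. 272.] 455 [400.4 170.4] [58. 20.] [12.9 22.1] -142.6
```

View pics/w1.png

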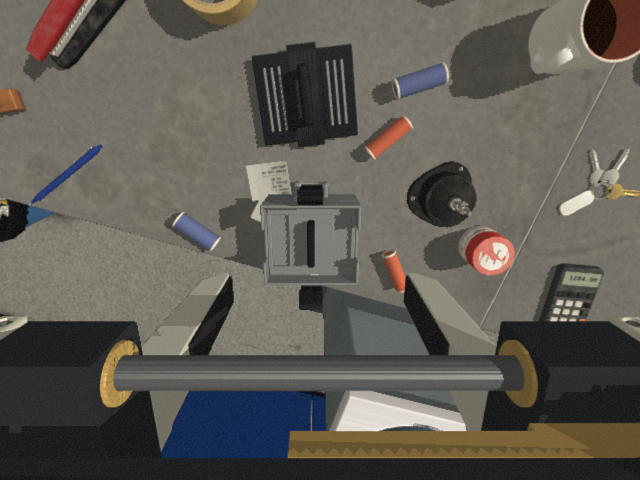

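The wrist view shows the tray rim spanning about (265..358, 195..285), the rib at (311,243), the cover at (305,93) with its handle, the blue rolls at (421,80) and (197,231), and the red rolls at (389,137) and (395,271).

```bash
python3 - <<'E'
from h import *
f=load('w1')['frame']
a=cv2.resize(f[180:315,245:375],None,fx=4.4,fy=4.4,interpolation=cv2.INTER_CUBIC)
b=cv2.resize(f[30:155,240:370],None,fx=1,fy=1)
cv2.imwrite('pics/w1c.png',a)
cv2.imwrite('pics/w1d.png',cv2.resize(f[30:155,240:370],None,fx=4.4,fy=4.4,interpolation=cv2.INTER_CUBIC))
E
```

```text
(no output)
```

View pics/w1c.png

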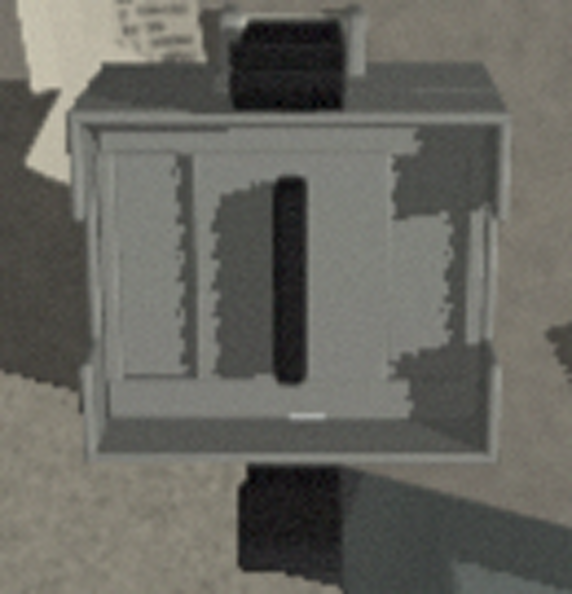

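Crop: rim corners at (68,113), (510,115), (495,461), (86,462), and rib ends at (290,178) and (290,384).

```bash
python3 - <<'E'
from h import *
c=load('w1')
f=lambda q:(np.array(q)-1.7)/4.4+[245,180]
Q=at_z(c,f([(68,113),(510,115),(495,461),(86,462)]),73)[:,:2]
d=np.linalg.norm(np.roll(Q,-1,0)-Q,axis=1); print(Q.round(1),Q.mean(0),d)
v=Q[0]+Q[1]-Q[2]-Q[3]; print('yaw',np.degrees(np.arctan2(v[1],v[0])), 'yaw2',np.degrees(np.arctan2(*(Q[0]+Q[3]-Q[1]-Q[2])[::-1]))-90)
r=at_z(c,f([(290,178),(290,384)]),71)[:,:2]; e=r[0]-r[1]; print('rib',r,r.mean(0),np.linalg.norm(e),np.degrees(np.arctan2(e[1],e[0])))
P=cloud(c); print(P[180+243-180,311], P[230:250,295:300].reshape(-1,3).mean(0))
hs=cv2.cvtColor(c['frame'],cv2.COLOR_BGR2GRAY)
m=(P[...,2]>66)&(P[...,2]<78)&(abs(P[...,0]-422)<110)&(abs(P[...,1]-307)<110)&(hs>70); print(cv2.minAreaRect(P[m][:,:2].astype(np.float32)),np.median(P[m][:,2]))
m=(hs<60)&(P[...,2]>30)&(P[...,2]<55)&(abs(P[...,0]-593)<90)&(abs(P[...,1]-366)<80);Q=P[m];print('handle',cv2.minAreaRect(Q[:,:2].astype(np.float32)),np.median(Q[:,2]))
m=(P[...,2]>4)&(P[...,2]<55)&(abs(P[...,0]-593)<100)&(abs(P[...,1]-366)<90)&(P[...,1]-366>-.47*0-70);Q=P[m];print('cov',cv2.minAreaRect(Q[:,:2].astype(np.float32)))
s=arm.sense()
b=np.array(r.mean(0)); go((b[0],b[1],110),17,s)
E
```

```text
[[456.3 381.6]
 [491.1 264.5]
 [390.  234.4]
 [354.5 350.9]] [422.99962557 307.84849263] [122.1407183  105.50102727 121.84103373 106.31942465]
yaw 16.671511052525464 yaw2 16.74916391143546
rib [[455.66770874 317.4953156 ]
 [395.38720399 299.69425814]] [425.52745637 308.59478687] 62.85393304489281 16.452066765788334
[427.03166774 308.40667725  71.13431623] [419.26723943 325.85233149  50.47929607]
((423.3786926269531, 308.05908203125), (107.15338897705078, 124.15797424316406), 16.756399154663086) 71.82054980887978
handle ((594.7855224609375, 365.67822265625), (69.63488006591797, 13.990804672241211), 23.219371795654297) 39.828845667186016
cov ((593.2070922851562, 364.9780578613281), (228.82318115234375, 124.0407943725586), 22.754281997680664)
go [425.5 308.6 110. ] 17 -> [0.001, 0.005, -0.003] [-57.9, -10.1, 216.5] dist 224 rot 0.3
```

View pics/w1d.png

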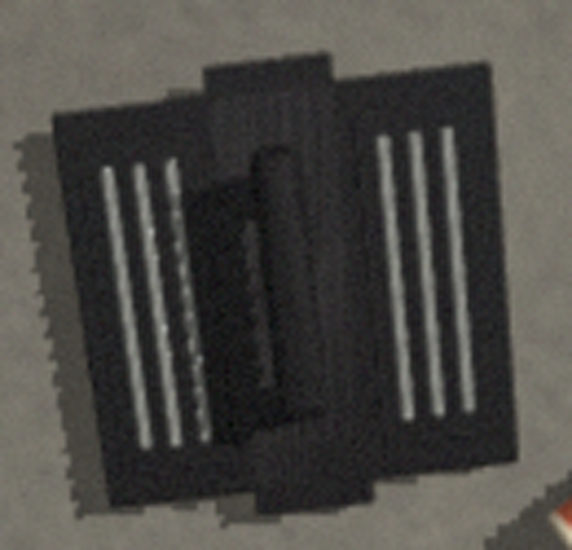

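Request:
apply_moves(deltas=[0.001,0.005,0,-59,-10,206,0.57,0.001,0.005,0,-59,-10,206,0.57,0.001,0.005,0,-59,-10,206,0.57,0.001,0.005,0,-59,-10,206,0.57,0.001,0.005,0,-59,-10,206,0.57,0.001,0.005,0,-59,-10,206,0.57,0.001,0.005,0,-59,-10,216,0.57,0.001,0.005,0,-59,-10,226,0.57], newtons=40)

```text
clock: 5.0
position: [426.3, 307.7, 101.4]
tcp_rot: [[0.957, 0.288, 0.003], [0.288, -0.957, 0.001], [0.003, -0.0, -1.0]]
force: [0.7, 0.2, 0.2]
width: 40.3
```

```bash
python3 - <<'E'
from h import *
s=st(); go((424,308.2,72),16.7,s)
E
```

```text
t 5.0 p [426.3 307.7 101.4] yaw_x 16.8 tilt 0.19 F [0.7 0.2 0.2] w 40.3 q [ 0.54  0.49  1.83 -0.    0.82  1.82]
go [424.  308.2  72. ] 16.7 -> [-0.0, -0.003, 0.001] [-2.1, -1.2, 29.4] dist 29 rot 0.2
```

Request:
apply_moves(deltas=[0,-0.003,0,-2,-1,29,0.57,0,-0.003,0,-2,-1,29,0.57,0,-0.003,0,-2,-1,29,0.57,0,-0.003,0,-2,-1,29,1,0,-0.003,0,-2,-1,29,1,0,-0.003,0,-2,-1,29,1,0,-0.003,0,-2,-1,29,1,0,-0.003,0,-2,-1,29,1,0,-0.003,0,-2,-1,29,1], newtons=40)

```text
clock: 5.9
position: [424.3, 308.2, 72.7]
tcp_rot: [[0.957, 0.288, 0.001], [0.288, -0.957, 0.001], [0.001, -0.0, -1.0]]
force: [-1.3, -0.9, 6.0]
width: 9.2
```

```bash
python3 - <<'E'
from h import *
s=st(); p=s['position']; go((p[0],p[1],72+110),16.7,s);go((490,520,182),16.7,s);go((490,520,46),16.7,s)
E
```

```text
t 5.9 p [424.3 308.2  72.7] yaw_x 16.8 tilt 0.05 F [-1.3 -0.9  6. ] w 9.2 q [0.54 0.54 1.84 0.   0.76 1.82]
go [424.3 308.2 182. ] 16.7 -> [-0.0, -0.001, 0.001] [0.1, -0.0, -109.3] dist 109 rot 0.1
go [490 520 182] 16.7 -> [-0.0, -0.001, 0.001] [124.1, -183.9, -109.1] dist 247 rot 0.1
go [490 520  46] 16.7 -> [-0.0, -0.001, 0.001] [124.0, -183.9, 26.9] dist 223 rot 0.1
```

Request:
apply_moves(deltas=[0,0,0,0,0,-10,1,0,0,0,0,0,-20,1,0,0,0,0,0,-40,1,0,0,0,0,0,-70,1,0,0,0,0,0,-105,1,0,0,0,0,0,-110,1,0,0,0,0,0,-110,1], newtons=60)

```text
clock: 6.6
position: [424.4, 308.2, 183.6]
tcp_rot: [[0.957, 0.289, 0.002], [0.289, -0.957, 0.002], [0.003, -0.001, -1.0]]
force: [-0.5, 0.3, -3.0]
width: 9.5
```

Request:
apply_moves(deltas=[0,0,0,124,-184,0,1,0,0,0,124,-184,0,1,0,0,0,124,-184,0,1,0,0,0,124,-184,0,1,0,0,0,124,-184,0,1,0,0,0,124,-184,10,1,0,0,0,124,-184,50,1,0,0,0,124,-184,90,1,0,0,0,124,-184,110,1,0,0,0,124,-184,120,1])

```text
clock: 7.6
position: [488.7, 518.1, 59.5]
tcp_rot: [[0.958, 0.288, -0.003], [0.288, -0.958, -0.003], [-0.003, 0.002, -1.0]]
force: [0.1, -0.6, -2.7]
width: 9.6
```

```bash
python3 - <<'E'
from h import *
s=st(); p=s['position']; go((p[0],p[1],43.5),16.7,s)
E
```

```text
t 7.6 p [488.7 518.1  59.5] yaw_x 16.7 tilt 0.23 F [ 0.1 -0.6 -2.7] w 9.6 q [ 0.75  0.84  1.29 -0.    1.02  2.03]
go [488.7 518.1  43.5] 16.7 -> [0.002, 0.003, 0.001] [0.1, -0.0, 16.0] dist 16 rot 0.2
```

Request:
apply_moves(deltas=[0,0,0,0,0,12,1,0,0,0,0,0,17,1,0,0,0,0,0,17,1,0,0,0,0,0,17,0.7,0,0,0,0,0,17,0.6,0,0,0,0,0,17,0.6,0,0,0,0,0,-20,0.5,0,0,0,0,0,-70,0.5,0,0,0,0,0,-100,0.5])

```text
clock: 8.5
position: [489.7, 519.2, 163.7]
tcp_rot: [[0.958, 0.288, 0.001], [0.288, -0.958, 0.0], [0.001, 0.0, -1.0]]
force: [0.4, 1.9, 0.8]
width: 46.4
```

```bash
python3 - <<'E'
from h import *
s=st(); go((378.5,464.5,130),68.2,s); go((378.5,464.5,21),68.2,s)
E
```

```text
t 8.5 p [489.7 519.2 163.7] yaw_x 16.7 tilt 0.04 F [0.4 1.9 0.8] w 46.4 q [ 0.75  0.72  1.23 -0.    1.19  2.03]
go [378.5 464.5 130. ] 68.2 -> [0.0, -0.001, -0.898] [-122.3, 20.3, 33.7] dist 128 rot 51.5
go [378.5 464.5  21. ] 68.2 -> [0.0, -0.001, -0.898] [-122.3, 20.3, 142.7] dist 189 rot 51.5
```

Request:
apply_moves(deltas=[0,0,-0.898,-122,20,34,0.5,0,0,-0.898,-122,20,34,0.5,0,0,-0.898,-122,20,34,0.5,0,0,-0.898,-122,20,34,0.5,0,0,-0.898,-122,20,34,0.5,0,0,-0.898,-122,20,34,0.5,0,0,-0.898,-122,20,34,0.5,0,0,-0.898,-122,20,80,0.5,0,0,-0.898,-122,20,100,0.5,0,0,-0.898,-122,20,100,0.5])

```text
clock: 9.5
position: [377.7, 463.8, 61.2]
tcp_rot: [[0.375, 0.927, -0.002], [0.927, -0.375, -0.003], [-0.004, -0.001, -1.0]]
force: [0.2, -0.6, 0.4]
width: 46.3
```

```bash
python3 - <<'E'
from h import *
s=st(); c=cap('wrist','w2.png'); objs(c); go((378.5,464.5,21),68.2,s)
P=cloud(c); m=(P[...,2]>36)&(P[...,2]<48)&(abs(P[...,0]-489)<90)&(abs(P[...,1]-519)<90); print('tray',cv2.minAreaRect(P[m][:,:2].astype(np.float32)),m.sum())
E
```

```text
t 9.5 p [377.7 463.8  61.2] yaw_x 68.0 tilt 0.23 F [ 0.2 -0.6  0.4] w 46.3 q [ 0.81  0.66  1.64 -0.    0.84  1.19]
blue [313. 217.] 70 [386.9 494.8] [ 1. 15.] [ 7. 17.] -21.6
blue [316. 272.] 2603 [375.9 465.5] [58. 24.] [17.5 25.7] -109.9
go [378.5 464.5  21. ] 68.2 -> [-0.001, 0.004, -0.004] [1.1, 0.5, 40.2] dist 40 rot 0.3
tray ((481.5741271972656, 501.83477783203125), (123.54883575439453, 146.39071655273438), 80.07251739501953) 9587
```

Request:
apply_moves(deltas=[0,0.004,0.02,1,-2,25,0.5,0,0.004,0.02,1,-2,35,0.5,0,0.004,0.02,1,-2,35.5,0.5,0,0.004,0.02,1,-2,35.5,1,0,0.004,0.02,1,-2,35.5,1,0,0.004,0.02,1,-2,35.5,1,0,0.004,0.02,1,-2,35.5,1,0,0.004,0.02,1,-2,10,1,0,0.004,0.02,1,-2,-40,1,0,0.004,0.02,1,-2,-90,1], newtons=40)

```text
clock: 10.55
position: [376.6, 465.8, 154.1]
tcp_rot: [[0.393, 0.92, -0.0], [0.92, -0.393, 0.001], [0.001, -0.001, -1.0]]
force: [1.5, 0.1, -1.8]
width: 25.6
```

```bash
cat >> h.py <<'E'
BX=np.array([424.0,308.2]); BY=16.7
def box(x,y,z):
    a=np.radians(BY); return np.r_[BX+[x*np.cos(a)-y*np.sin(a),x*np.sin(a)+y*np.cos(a)],z]
E
python3 - <<'E'
from h import *
s=st(); c=cap('wrist','w3.png')
objs(c)
go(box(0,27,150),16.7,s); go(box(0,27,31),16.7,s)
E
```

```text
t 10.55 p [376.6 465.8 154.1] yaw_x 66.9 tilt 0.06 F [ 1.5  0.1 -1.8] w 25.6 q [0.81 0.53 1.59 0.   1.02 1.22]
red [581. 340.] 619 [569.6 254.5] [20. 39.] [ 9.5 22.1] -28.8
red [558. 336.] 114 [551.7 264.6] [13.  3.] [ 4.5 16. ] -123.0
go [416.2 334.1 150. ] 16.7 -> [-0.001, -0.0, 0.875] [-105.6, 88.3, 4.0] dist 138 rot 50.2
go [416.2 334.1  31. ] 16.7 -> [-0.001, -0.0, 0.875] [-105.6, 88.4, 123.0] dist 185 rot 50.2
```

View pics/w3.png

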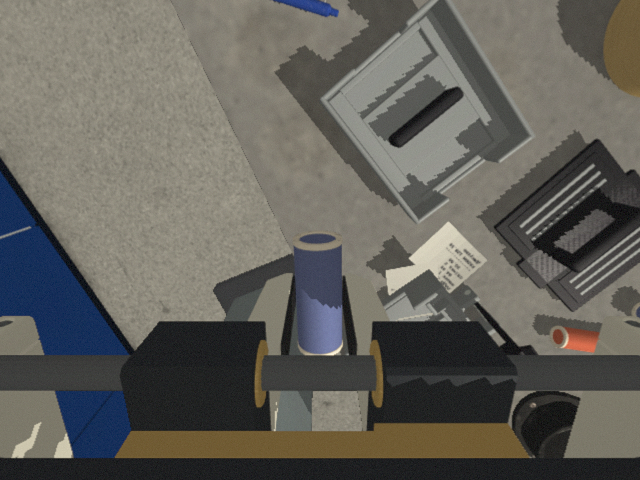

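The roll is held between the fingers, with its far rim at (318,238) and near rim at (320,352). The tray stands upright, set aside.

```bash
python3 - <<'E'
from h import *
c=load('w3'); s=arm.sense(); R=np.array(s['tcp_rot'])
P=cloud(c); h=cv2.cvtColor(c['frame'],cv2.COLOR_BGR2HSV)
Q=P[(abs(P-s['position']).max(-1)<60)&(np.abs(np.mgrid[0:480,0:640][1]-318)<22)]; L=(Q-s['position'])@R
print(len(L),np.percentile(L,[1,50,99],axis=0).round(1))
q=(at_z(c,[(318,236),(320,354)],154)-s['position'])@R; print(q)
E
```

```text
5228 [[-35.2 -12.7  11.6]
 [  0.8  -1.7  14.2]
 [ 26.8   9.2  34.5]]
[[ 32.28244775  -1.67394903   9.51980212]
 [-32.19305479  -0.64648183   8.72982151]]
```

```bash
python3 - <<'E'
from h import *
s=st(); c=cap('wrist','w4.png');s2=st(); R=np.array(s['tcp_rot'])
P=cloud(c)
Q=P[(abs(P-s['position']).max(-1)<60)&(np.abs(np.mgrid[0:480,0:640][1]-318)<22)]; L=(Q-s['position'])@R
print(len(L),np.percentile(L,[1,50,99],axis=0).round(1))
go(box(0,27,150),16.7,s2)
E
```

```text
t 10.6 p [379.1 468.7 163.1] yaw_x 66.9 tilt 0.73 F [4.2 4.2 7.7] w 25.3 q [0.81 0.52 1.59 0.   1.02 1.22]
t 10.65 p [379.1 468.6 159.9] yaw_x 66.9 tilt 0.76 F [-0.3  0.3 -1.2] w 25.0 q [0.81 0.52 1.59 0.   1.02 1.22]
5228 [[-31.3 -11.4   2.6]
 [  4.5  -0.4   5.2]
 [ 30.7  10.6  25.3]]
go [416.2 334.1 150. ] 16.7 -> [-0.002, -0.014, 0.876] [-109.3, 87.0, 8.8] dist 140 rot 50.2
```

Request:
apply_moves(deltas=[0,-0.014,0.876,-109,87,9,1,0,-0.014,0.876,-109,87,9,1,0,-0.014,0.876,-109,87,9,1,0,-0.014,0.876,-109,87,9,1,0,-0.014,0.876,-109,87,9,1,0,-0.014,0.876,-109,87,9,1,0,-0.014,0.876,-109,87,40,1,0,-0.014,0.876,-109,87,65,1,0,-0.014,0.876,-109,87,65,1,0,-0.014,0.876,-109,87,65,1], newtons=40)

```text
clock: 11.65
position: [416.7, 334.8, 93.9]
tcp_rot: [[0.958, 0.287, -0.003], [0.287, -0.958, 0.001], [-0.002, -0.001, -1.0]]
force: [0.0, 0.2, -1.6]
width: 25.0
```

```bash
python3 - <<'E'
from h import *
s=st(); c=cap('wrist','w5.png'); go(box(0,27,31),16.7,s)
f=c['frame'][100:400,170:470]; cv2.imwrite('pics/w5c.png',cv2.resize(f,None,fx=2,fy=2))
E
```

```text
t 11.65 p [416.7 334.8  93.9] yaw_x 16.7 tilt 0.15 F [ 0.   0.2 -1.6] w 25.0 q [0.59 0.52 1.8  0.   0.82 1.87]
go [416.2 334.1  31. ] 16.7 -> [-0.001, 0.002, -0.0] [-0.5, 0.7, 62.9] dist 63 rot 0.2
```

View pics/w5c.png

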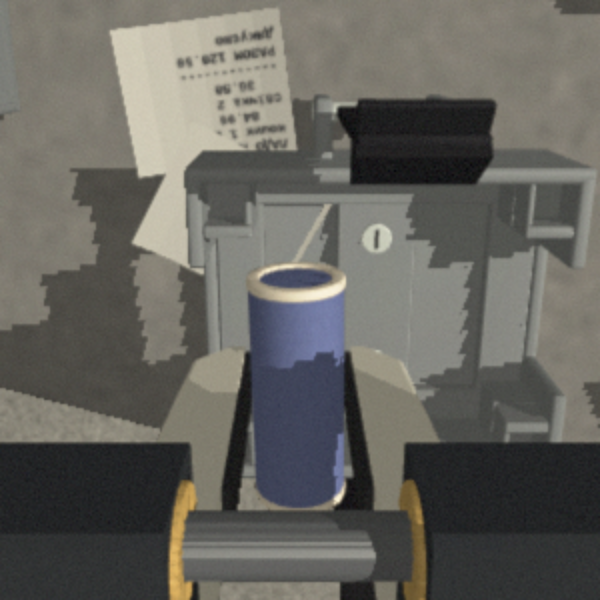

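The box is open and the roll hangs aligned over the left lane (crop x 260–338), so I'll lower it.

Request:
apply_moves(deltas=[0,0.002,0,0,1,30,1,0,0.002,0,0,1,48,1,0,0.002,0,0,1,56,1,0,0.002,0,0,1,62,1,0,0.002,0,0,1,63,1,0,0.002,0,0,1,63,1])

```text
clock: 12.3
position: [418.1, 334.7, 33.2]
tcp_rot: [[0.958, 0.287, 0.003], [0.287, -0.958, 0.003], [0.003, -0.002, -1.0]]
force: [-1.6, -1.9, 3.4]
width: 25.4
```

Request:
apply_moves(deltas=[0,0,0,0,0,0,0.62,0,0,0,0,0,0,0.62,0,0,0,0,0,0,0.62,0,0,0,0,0,0,0.62,0,0,0,0,0,-30,0.62,0,0,0,0,0,-80,0.5,0,0,0,0,0,-120,0.5,0,0,0,0,0,-120,0.5,0,0,0,0,0,-120,0.5])

```text
clock: 13.2
position: [418.0, 334.4, 153.6]
tcp_rot: [[0.958, 0.287, 0.004], [0.287, -0.958, 0.004], [0.005, -0.003, -1.0]]
force: [0.1, 0.2, -1.1]
width: 46.7
```

```bash
cat >> h.py <<'E'
def local(xy):
    a=np.radians(BY); d=np.array(xy)-BX; return np.round([d[0]*np.cos(a)+d[1]*np.sin(a),-d[0]*np.sin(a)+d[1]*np.cos(a)],1)
E
python3 - <<'E'
from h import *
s=st(); c=cap('wrist','w6.png'); objs(c); print(local((416.2,334)))
go((653,234,150),124.2,s); go((653,234,150),124.2-180,s)
E
```

```text
t 13.2 p [418.  334.4 153.6] yaw_x 16.7 tilt 0.3 F [ 0.1  0.2 -1.1] w 46.7 q [0.59 0.42 1.77 0.   0.94 1.87]
blue [319. 232.] 1544 [416.  334.5] [57. 24.] [21.7 30.8] -162.7
red [488.  65.] 2208 [578.  248.3] [20. 59.] [12.9 22. ] 146.9
red [621. 260.] 1838 [468.6  83.5] [56. 24.] [28.5 50.8] -165.0
red [469. 262.] 81 [424.1 190.6] [ 2. 13.] [ 5.1 15.6] 130.7
red [480. 294.] 1238 [400.2 170.9] [58. 20.] [10.9 21.9] -139.9
[-0.1 27. ]
go [653 234 150] 124.2 -> [0.002, -0.006, -1.876] [196.3, 163.7, 4.1] dist 256 rot 107.5
go [653 234 150] -55.8 -> [-0.005, -0.002, 1.265] [196.3, 163.7, 4.1] dist 256 rot 72.5
```

Request:
apply_moves(deltas=[0,0,-1.876,196,164,0,0.5,0,0,-1.876,196,164,0,0.5,0,0,-1.876,196,164,0,0.5,0,0,-1.876,196,164,0,0.5,0,0,-1.876,196,164,0,0.5,0,0,-1.876,196,164,0,0.5,0,0,-1.876,196,164,0,0.5,0,0,-1.876,196,164,0,0.5,0,0,-1.876,196,164,0,0.5,0,0,-1.876,196,164,0,0.5])

```text
clock: 14.25
position: [651.5, 233.0, 150.0]
tcp_rot: [[-0.221, 0.975, -0.002], [0.975, 0.221, 0.002], [0.002, -0.001, -1.0]]
force: [-0.3, 0.6, 0.2]
width: 46.3
```

```bash
python3 - <<'E'
from h import *
s=st(); go((653,234,80),124.2,s)
E
```

```text
t 14.25 p [651.5 233.  150. ] yaw_x 102.8 tilt 0.14 F [-0.3  0.6  0.2] w 46.3 q [0.28 0.69 1.32 0.   1.13 0.05]
go [653 234  80] 124.2 -> [-0.001, -0.002, -0.374] [0.5, 1.7, 70.0] dist 70 rot 21.4
```

Request:
apply_moves(deltas=[0,0,-0.374,1,2,0,0.5,0,0,-0.374,1,2,20,0.5,0,0,-0.374,1,2,50,0.5,0,0,-0.374,1,2,70,0.5,0,0,-0.374,1,2,70,0.5,0,0,-0.374,1,2,70,0.5])

```text
clock: 14.85
position: [652.8, 234.4, 79.1]
tcp_rot: [[-0.562, 0.827, -0.004], [0.827, 0.562, 0.001], [0.003, -0.002, -1.0]]
force: [-0.6, 0.3, 0.4]
width: 46.3
```

```bash
python3 - <<'E'
from h import *
s=st(); c=cap('wrist','w7.png'); objs(c); go((653,234,25.5),124.2,s)
E
```

```text
t 14.85 p [652.8 234.4  79.1] yaw_x 124.2 tilt 0.22 F [-0.6  0.3  0.4] w 46.3 q [ 0.28  0.78  1.35  0.    1.02 -0.32]
blue [319. 260.] 2470 [653.1 234.6] [23. 57.] [18.  25.9] -56.4
red [232. 175.] 3159 [577.9 248.9] [21. 58.] [11.3 21.8] -32.8
go [653.  234.   25.5] 124.2 -> [-0.002, -0.003, -0.0] [-0.6, 0.1, 53.6] dist 54 rot 0.2
```

Request:
apply_moves(deltas=[0,-0.003,0,-0.5,0,40,0.5,0,-0.003,0,-0.5,0,53,0.5,0,-0.003,0,-0.5,0,53.5,0.5,0,-0.003,0,-0.5,0,53.5,1,0,-0.003,0,-0.5,0,53.5,1,0,-0.003,0,-0.5,0,53.5,1,0,-0.003,0,-0.5,0,53.5,1,0,-0.003,0,-0.5,0,53.5,1,0,-0.003,0,-0.5,0,30,1,0,-0.003,0,-0.5,0,-10,1], newtons=50)

```text
clock: 15.9
position: [652.0, 233.7, 88.3]
tcp_rot: [[-0.562, 0.827, -0.005], [0.827, 0.562, -0.002], [0.001, -0.005, -1.0]]
force: [0.5, 0.2, -1.6]
width: 25.2
```

```bash
python3 - <<'E'
from h import *
s=st(); go(box(0,-27,150),196.7,s); go(box(0,-27,120),196.7,s)
E
```

```text
t 15.9 p [652.  233.7  88.3] yaw_x 124.2 tilt 0.32 F [ 0.5  0.2 -1.6] w 25.2 q [ 0.28  0.77  1.35 -0.    1.03 -0.32]
go [431.8 282.3 150. ] 196.7 -> [-0.004, -0.004, -1.266] [164.1, -155.1, -60.6] dist 234 rot 72.5
go [431.8 282.3 120. ] 196.7 -> [-0.004, -0.004, -1.266] [164.0, -155.0, -30.6] dist 228 rot 72.5
```

Request:
apply_moves(deltas=[-0.004,-0.004,-0.14,0,0,-50,1,-0.004,-0.004,-1.266,164,-155,-61,1,-0.004,-0.004,-1.266,164,-155,-61,1,-0.004,-0.004,-1.266,164,-155,-61,1,-0.004,-0.004,-1.266,164,-155,-61,1,-0.004,-0.004,-1.266,164,-155,-61,1,-0.004,-0.004,-1.266,164,-155,-61,1,-0.004,-0.004,-1.266,164,-155,-61,1,-0.004,-0.004,-1.266,164,-155,-61,1,-0.004,-0.004,-1.266,164,-155,-61,1])

```text
clock: 16.9
position: [431.8, 282.3, 150.6]
tcp_rot: [[-0.957, -0.289, -0.0], [-0.289, 0.957, 0.0], [0.0, 0.0, -1.0]]
force: [-0.4, -0.0, -1.8]
width: 25.0
```

```bash
python3 - <<'E'
from h import *
s=st(); c=cap('wrist','w8.png'); go(box(0,-27,32.5),196.7,s)
R=c['T'];P=cloud(c);Rt=np.array(s['tcp_rot'])
Q=P[(abs(P-s['position']).max(-1)<60)&(np.abs(np.mgrid[0:480,0:640][1]-318)<22)]; L=(Q-s['position'])@Rt
print(len(L),np.percentile(L,[1,50,99],axis=0).round(1))
E
```

```text
t 16.9 p [431.8 282.3 150.6] yaw_x -163.2 tilt 0.02 F [-0.4 -0.  -1.8] w 25.0 q [ 0.49  0.4   1.82  0.    0.92 -1.38]
go [431.8 282.3  32.5] 196.7 -> [0.0, -0.0, 0.002] [0.0, -0.0, 118.1] dist 118 rot 0.1
5345 [[-30.1 -10.5   2. ]
 [  5.9   0.4   4.6]
 [ 32.7  11.3  24.5]]
```

Request:
apply_moves(deltas=[0,0,0,0,0,45,1,0,0,0,0,0,85,1,0,0,0,0,0,105,1,0,0,0,0,0,112,1,0,0,0,0,0,118,1,0,0,0,0,0,118,1,0,0,0,0,0,118,1])

```text
clock: 17.65
position: [432.5, 282.7, 33.5]
tcp_rot: [[-0.958, -0.285, 0.001], [-0.285, 0.958, 0.001], [-0.002, 0.001, -1.0]]
force: [0.2, -0.6, -1.7]
width: 24.9
```

Request:
apply_moves(deltas=[0,0,0,0,0,0,0.62,0,0,0,0,0,0,0.62,0,0,0,0,0,0,0.62,0,0,0,0,0,0,0.62,0,0,0,0,0,-30,0.62,0,0,0,0,0,-80,0.57,0,0,0,0,0,-130,0.57,0,0,0,0,0,-170,0.57,0,0,0,0,0,-180,0.57,0,0,0,0,0,-180,0.57])

```text
clock: 18.65
position: [432.7, 282.8, 214.7]
tcp_rot: [[-0.958, -0.285, 0.004], [-0.285, 0.958, 0.003], [-0.005, 0.001, -1.0]]
force: [-0.2, -1.2, -0.3]
width: 40.2
```

```bash
python3 - <<'E'
from h import *
s=st(); c=cap('wrist','w9.png'); objs(c)
go((490,520,180),196.7,s)
c=cap('scene','s2.png'); P=cloud(c); m=(P[...,2]>37)&(P[...,2]<48)&(abs(P[...,0]-489)<110)&(abs(P[...,1]-519)<110); print('tray',cv2.minAreaRect(P[m][:,:2].astype(np.float32)),m.sum())
E
```

```text
t 18.65 p [432.7 282.8 214.7] yaw_x -163.4 tilt 0.27 F [-0.2 -1.2 -0.3] w 40.2 q [ 0.49  0.31  1.76  0.    1.06 -1.37]
blue [369. 209.] 1060 [416.4 333.7] [56. 23.] [20.7 30.9] 16.1
blue [318. 210.] 1010 [432.2 283. ] [56. 23.] [22.9 31. ] 17.4
red [220. 146.] 1266 [400. 171.] [58. 21.] [11.8 21.9] 40.3
red [109. 185.] 1116 [464.9  77.4] [56. 32.] [29.3 50.8] 33.0
red [ 77. 447.] 292 [787.  87.] [ 9. 44.] [40.9 66.8] 97.7
go [490 520 180] 196.7 -> [0.001, 0.005, -0.002] [-122.4, 211.0, 35.6] dist 247 rot 0.3
tray ((486.7975158691406, 516.8615112304688), (113.70661163330078, 125.50701904296875), 16.72736167907715) 987
```

Request:
apply_moves(deltas=[0,0.005,0,-122,211,35,0.57,0,0.005,0,-122,211,35,0.57,0,0.005,0,-122,211,35,0.57,0,0.005,0,-122,211,35,0.57,0,0.005,0,-122,211,35,0.57,0,0.005,0,-122,211,35,0.57,0,0.005,0,-122,211,35,0.57])

```text
clock: 19.45
position: [487.6, 518.9, 173.9]
tcp_rot: [[-0.958, -0.286, -0.008], [-0.286, 0.958, -0.004], [0.009, -0.002, -1.0]]
force: [-1.1, -0.2, 0.2]
width: 39.7
```

```bash
python3 - <<'E'
from h import *
s=st(); c=cap('wrist','w10.png'); P=cloud(c)
g=cv2.cvtColor(c['frame'],cv2.COLOR_BGR2GRAY)
k=(abs(P[...,0]-489)<120)&(abs(P[...,1]-519)<120)
m=k&(P[...,2]>37)&(P[...,2]<48); print('tray',cv2.minAreaRect(P[m][:,:2].astype(np.float32)),m.sum())
m=k&(P[...,2]>33)&(P[...,2]<46)&(g<50)&(abs(P[...,0]-489)<45)&(abs(P[...,1]-519)<30); print('rib',cv2.minAreaRect(P[m][:,:2].astype(np.float32)),m.sum(),np.median(P[m][:,2]))
go((489,519,42),196.7,s)
E
```

```text
t 19.45 p [487.6 518.9 173.9] yaw_x -163.4 tilt 0.53 F [-1.1 -0.2  0.2] w 39.7 q [ 0.75  0.71  1.22  0.    1.22 -1.11]
tray ((486.2557373046875, 517.6849975585938), (107.81349182128906, 124.02962493896484), 16.693069458007812) 2565
rib ((485.87091064453125, 517.7518310546875), (58.969688415527344, 8.091955184936523), 16.671682357788086) 624 39.130441003356026
go [489 519  42] 196.7 -> [-0.002, -0.009, -0.001] [-2.6, -0.0, 131.9] dist 132 rot 0.5
```

Request:
apply_moves(deltas=[-0.002,-0.009,0,-1.5,0,45,0.57,-0.002,-0.009,0,-1.5,0,90,0.57,-0.002,-0.009,0,-1.5,0,120,0.57,-0.002,-0.009,0,-1.5,0,131,0.57,-0.002,-0.009,0,-1.5,0,131,0.57,-0.002,-0.009,0,-1.5,0,131,1,-0.002,-0.009,0,-1.5,0,131,1,-0.002,-0.009,0,-1.5,0,131,1,-0.002,-0.009,0,-1.5,0,131,1,-0.002,-0.009,0,-1.5,0,131,1], newtons=60)

```text
clock: 20.5
position: [488.6, 518.5, 44.9]
tcp_rot: [[-0.958, -0.285, 0.002], [-0.285, 0.958, 0.002], [-0.002, 0.001, -1.0]]
force: [0.3, -0.1, 3.7]
width: 9.4
```

```bash
python3 - <<'E'
from h import *
s=st(); p=s['position']; go((p[0],p[1],183),196.7,s); go((424.3,308.2,183),196.7,s)
E
```

```text
t 20.5 p [488.6 518.5  44.9] yaw_x -163.4 tilt 0.13 F [ 0.3 -0.1  3.7] w 9.4 q [ 0.75  0.85  1.3   0.    0.99 -1.11]
go [488.6 518.5 183. ] 196.7 -> [0.001, 0.002, -0.002] [-0.3, 0.2, -138.1] dist 138 rot 0.2
go [424.3 308.2 183. ] 196.7 -> [0.001, 0.002, -0.002] [121.4, -183.0, -138.6] dist 260 rot 0.2
```

Request:
apply_moves(deltas=[0,0.002,0,0,0,-30,1,0,0.002,0,0,0,-75,1,0,0.002,0,0,0,-120,1,0,0.002,0,121,-183,-145,1,0,0.002,0,121,-183,-145,1,0,0.002,0,121,-183,-145,1,0,0.002,0,121,-183,-145,1,0,0.002,0,121,-183,-145,1,0,0.002,0,121,-183,-145,1,0,0.002,0,121,-183,-145,1])

```text
clock: 21.5
position: [424.8, 308.4, 189.6]
tcp_rot: [[-0.959, -0.285, 0.0], [-0.285, 0.959, 0.002], [-0.0, 0.001, -1.0]]
force: [0.1, -0.3, -3.0]
width: 9.4
```

```bash
cat >> h.py <<'E'
def rect(c,cx,cy,z0,z1,rad=75,dark=None):
    P=cloud(c); g=cv2.cvtColor(c['frame'],cv2.COLOR_BGR2GRAY)
    m=(np.hypot(P[...,0]-cx,P[...,1]-cy)<rad)&(P[...,2]>z0)&(P[...,2]<z1)
    if dark is not None: m&=(g<dark) if dark>0 else (g>-dark)
    if m.sum()<10: print('few'); return
    (x,y),wh,a=cv2.minAreaRect(P[m][:,:2].astype(np.float32)); print('rect',round(x,1),round(y,1),np.round(wh,1),round(a,1),'n',m.sum(),'z',np.median(P[m][:,2]).round(1))
E
python3 - <<'E'
from h import *
s=st(); c=cap('wrist','w11.png'); h=cap('scene','s3.png'); s=st(); p=s['position']
for q in(c,h):
    rect(q,p[0],p[1],p[2]-44.9+37,p[2]-44.9+49,85); rect(q,423,308,34,48,85,-75); rect(q,423,308,75,100,85,60)
go((423.7,307.8,100),196.7,s)
E
```

```text
t 21.5 p [424.8 308.4 189.6] yaw_x -163.5 tilt 0.09 F [ 0.1 -0.3 -3. ] w 9.4 q [ 0.54  0.36  1.76  0.    1.02 -1.32]
t 21.6 p [424.8 309.  189.3] yaw_x -163.4 tilt 0.08 F [-0.3  0.1 -2.5] w 9.5 q [ 0.54  0.36  1.76  0.    1.02 -1.32]
rect 410.5 304.7 [ 83.5 124. ] 16.5 n 6458 z 185.2
rect 378.9 295.0 [ 18.3 123.9] 16.5 n 1153 z 41.2
rect 358.0 288.9 [19.6 29.5] 16.6 n 1150 z 93.0
rect 422.7 307.8 [111.4 126. ] 16.1 n 913 z 185.6
rect 421.9 307.0 [139.9 126.7] 16.4 n 1024 z 40.6
rect 418.8 311.2 [148.4  28.6] 19.4 n 217 z 85.2
go [423.7 307.8 100. ] 196.7 -> [0.001, 0.0, -0.002] [1.4, -1.0, 89.3] dist 89 rot 0.1
```

Request:
apply_moves(deltas=[0.001,0,-0.002,1.2,-0.7,0,1,0.001,0,-0.002,1.2,-0.7,40,1,0.001,0,-0.002,1.2,-0.7,75,1,0.001,0,-0.002,1.2,-0.7,90,1,0.001,0,-0.002,1.2,-0.7,95,1,0.001,0,-0.002,1.2,-0.7,95,1,0.001,0,-0.002,1.2,-0.7,95,1])

```text
clock: 22.3
position: [424.4, 308.7, 95.1]
tcp_rot: [[-0.958, -0.288, 0.001], [-0.288, 0.958, 0.001], [-0.001, 0.001, -1.0]]
force: [0.1, 0.4, -2.2]
width: 9.3
```

```bash
python3 - <<'E'
from h import *
s=st(); go((423.8,308,75),196.7,s)
E
```

```text
t 22.3 p [424.4 308.7  95.1] yaw_x -163.3 tilt 0.09 F [ 0.1  0.4 -2.2] w 9.3 q [ 0.54  0.5   1.83  0.    0.81 -1.32]
go [423.8 308.   75. ] 196.7 -> [0.001, 0.001, 0.001] [0.8, -0.5, 20.1] dist 20 rot 0.1
```

Request:
apply_moves(deltas=[0,0,0,0.8,-0.5,4,1,0,0,0,0.8,-0.5,7,1,0,0,0,0.8,-0.5,10,1,0,0,0,0.8,-0.5,13,1,0,0,0,0.8,-0.5,16,1,0,0,0,0.8,-0.5,19,1,0,0,0,0.8,-0.5,20,1,0,0,0,0.8,-0.5,20,1])

```text
clock: 23.1
position: [423.8, 308.0, 76.1]
tcp_rot: [[-0.958, -0.288, 0.001], [-0.288, 0.958, 0.001], [-0.001, 0.001, -1.0]]
force: [-4.0, -3.8, 13.9]
width: 9.8
```

```bash
python3 - <<'E'
from h import *
s=st(); h=cap('scene','s4.png'); rect(h,422,307,67,78,85,-75); rect(h,422,307,34,48,85,-75)
w=cap('wrist','w12.png'); rect(w,422,307,67,78,85,-75)
E
```

```text
t 23.1 p [423.8 308.   76.1] yaw_x -163.3 tilt 0.09 F [-4.  -3.8 13.9] w 9.8 q [ 0.54  0.53  1.84  0.    0.77 -1.32]
rect 420.9 305.8 [137.4 128.4] 16.2 n 658 z 71.8
rect 405.4 306.2 [105.5 148.6] 0.8 n 921 z 45.1
rect 409.3 304.3 [ 83.4 123.9] 16.7 n 4340 z 72.2
```

Request:
apply_moves(deltas=[0,0,0,0,0,-0.5,0.8,0,0,0,0,0,-0.5,0.6,0,0,0,0,0,-0.5,0.57,0,0,0,0,0,-30,0.57,0,0,0,0,0,-80,0.57,0,0,0,0,0,-120,0.57,0,0,0,0,0,-140,0.57,0,0,0,0,0,-140,0.57,0,0,0,0,0,-140,0.57])

```text
clock: 24.1
position: [423.4, 307.7, 215.4]
tcp_rot: [[-0.958, -0.288, 0.001], [-0.288, 0.958, 0.001], [-0.001, 0.001, -1.0]]
force: [0.6, 0.0, -0.7]
width: 39.8
```

```bash
python3 - <<'E'
from h import *
s=st(); w=cap('wrist','w13.png'); rect(w,422,307,67,78,85,-75); P=cloud(w)
g=cv2.cvtColor(w['frame'],cv2.COLOR_BGR2GRAY)
m=(np.hypot(P[...,0]-423,P[...,1]-308)<85)&(P[...,2]>66)&(P[...,2]<79)&(g>75); Q=P[m]; A=np.c_[Q[:,:2]-[423,308],np.ones(len(Q))]; k=np.linalg.lstsq(A,Q[:,2],rcond=None)[0]; print('plane',k,np.std(Q[:,2]-A@k))
rect(w,423,308,64,76,30,50)
objs(w); go((400,171,24.5),40.3+180,s); go((400,171,100),220.3,s)
E
```

```text
t 24.1 p [423.4 307.7 215.4] yaw_x -163.3 tilt 0.07 F [ 0.6  0.  -0.7] w 39.8 q [ 0.54  0.33  1.74  0.    1.07 -1.32]
rect 421.2 307.7 [107.3 124.4] 16.7 n 1966 z 72.1
plane [-9.65424344e-03 -4.46564092e-03  7.14246770e+01] 1.737489723938899
rect 421.6 307.9 [57.1  8.3] 16.6 n 587 z 70.2
red [195. 148.] 1282 [399.9 171.4] [58. 20.] [10.9 22.1] 40.3
red [ 83. 187.] 1183 [464.7  74.6] [57. 36.] [29.2 51. ] 35.2
red [228. 312.] 196 [572.2 244.7] [10. 45.] [11.3 21. ] -31.6
go [400.  171.   24.5] 220.3 -> [0.0, 0.001, -0.411] [62.0, -124.3, 190.7] dist 236 rot 23.6
go [400 171 100] 220.3 -> [0.0, 0.001, -0.411] [61.9, -124.2, 115.2] dist 180 rot 23.6
```

View pics/w13.png

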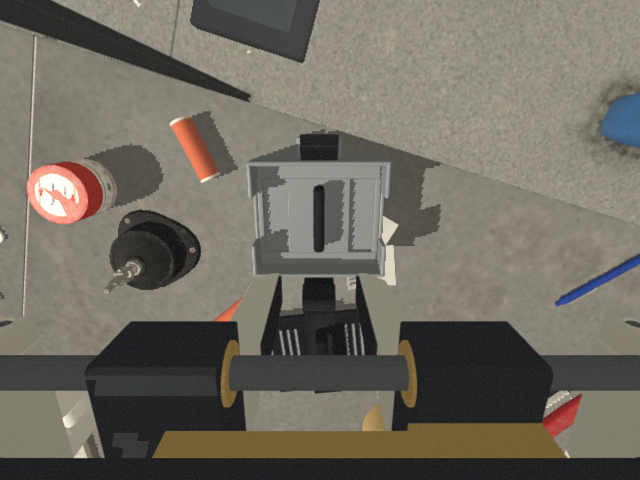

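Request:
apply_moves(deltas=[0,0,-0.411,62,-124,50,0.57,0,0,-0.411,62,-124,50,0.57,0,0,-0.411,62,-124,50,0.57,0,0,-0.411,62,-124,80,0.57,0,0,-0.411,62,-124,120,0.57,0,0,-0.411,62,-124,145,0.57,0,0,-0.411,62,-124,145,0.57,0,0,-0.411,62,-124,145,0.57])

```text
clock: 24.95
position: [399.0, 170.9, 69.4]
tcp_rot: [[-0.763, -0.647, -0.002], [-0.647, 0.763, -0.0], [0.002, 0.001, -1.0]]
force: [0.6, -0.0, 0.6]
width: 39.6
```

```bash
sed -i 's/^BX=.*/BX=np.array([422.7,308.0]); BY=16.7/' h.py; python3 - <<'E'
from h import *
s=st(); c=cap('wrist','w14.png'); objs(c); go((400,171.2,24.5),220.3,s)
E
```

```text
t 24.95 p [399.  170.9  69.4] yaw_x -139.7 tilt 0.14 F [ 0.6 -0.   0.6] w 39.6 q [ 0.3   0.42  2.07  0.    0.65 -1.98]
red [107. 255.] 5277 [469.7  68.3] [58. 52.] [29.6 51.1] 33.6
red [316. 263.] 2619 [400.2 171.2] [58. 21.] [13.4 21.7] 40.0
red [ 40. 262.] 550 [482.3  48. ] [37. 17.] [48.5 51.1] 18.7
go [400.  171.2  24.5] 220.3 -> [0.001, -0.002, -0.0] [-1.1, -0.4, 44.9] dist 45 rot 0.1
```

Request:
apply_moves(deltas=[0,-0.002,0,-1,-0.4,35,0.57,0,-0.002,0,-1,-0.4,45,0.57,0,-0.002,0,-1,-0.4,45,0.57,0,-0.002,0,-1,-0.4,45,1,0,-0.002,0,-1,-0.4,45,1,0,-0.002,0,-1,-0.4,45,1,0,-0.002,0,-1,-0.4,45,1,0,-0.002,0,-1,-0.4,20,1,0,-0.002,0,-1,-0.4,-30,1,0,-0.002,0,-1,-0.4,-70,1], newtons=45)

```text
clock: 26.0
position: [400.4, 171.3, 142.3]
tcp_rot: [[-0.763, -0.647, 0.001], [-0.647, 0.763, 0.001], [-0.002, 0.0, -1.0]]
force: [1.3, 0.5, -0.5]
width: 20.8
```

```bash
python3 - <<'E'
from h import *
s=st(); go(box(0,-41,155),196.7,s)
E
```

```text
t 26.0 p [400.4 171.3 142.3] yaw_x -139.7 tilt 0.1 F [ 1.3  0.5 -0.5] w 20.8 q [ 0.3   0.28  2.03  0.    0.83 -1.98]
go [434.5 268.7 155. ] 196.7 -> [0.001, 0.002, 0.412] [-89.0, 52.3, -12.6] dist 104 rot 23.6
```

Request:
apply_moves(deltas=[0,0,0.412,-89,52,-13,1,0,0,0.412,-89,52,-13,1,0,0,0.412,-89,52,-13,1,0,0,0.412,-89,52,-13,1,0,0,0.412,-89,52,15,1,0,0,0.412,-89,52,30,1,0,0,0.412,-89,52,30,1])

```text
clock: 26.7
position: [433.2, 267.1, 110.7]
tcp_rot: [[-0.957, -0.29, -0.003], [-0.29, 0.957, -0.001], [0.003, 0.0, -1.0]]
force: [-1.0, -0.3, -1.4]
width: 21.1
```

```bash
cat >> h.py <<'E'
def held(c,s):
    P=cloud(c);Rt=np.array(s['tcp_rot'])
    Q=P[(abs(P-s['position']).max(-1)<60)&(np.abs(np.mgrid[0:480,0:640][1]-318)<18)]; L=(Q-s['position'])@Rt
    L=L[L[:,2]<26]; print('held',len(L),np.percentile(L,[1,50,99],axis=0).round(1).tolist())
E
python3 - <<'E'
from h import *
s=st(); c=cap('wrist','w15.png'); held(c,s); go(box(0,-41,70.5),196.7,s); rect(c,422,307,67,78,85,-75)
cv2.imwrite('pics/w15c.png',cv2.resize(c['frame'][80:380,170:470],None,fx=2,fy=2))
E
```

```text
t 26.7 p [433.2 267.1 110.7] yaw_x -163.1 tilt 0.16 F [-1.  -0.3 -1.4] w 21.1 q [ 0.46  0.45  1.86  0.    0.83 -1.4 ]
held 4270 [[-29.3, -8.5, 4.0], [6.2, 0.4, 6.3], [33.5, 9.3, 22.7]]
go [434.5 268.7  70.5] 196.7 -> [0.0, -0.003, 0.003] [-1.9, 1.2, 40.2] dist 40 rot 0.2
rect 421.6 307.9 [109. 124.] 16.8 n 2964 z 72.1
```

View pics/w15c.png

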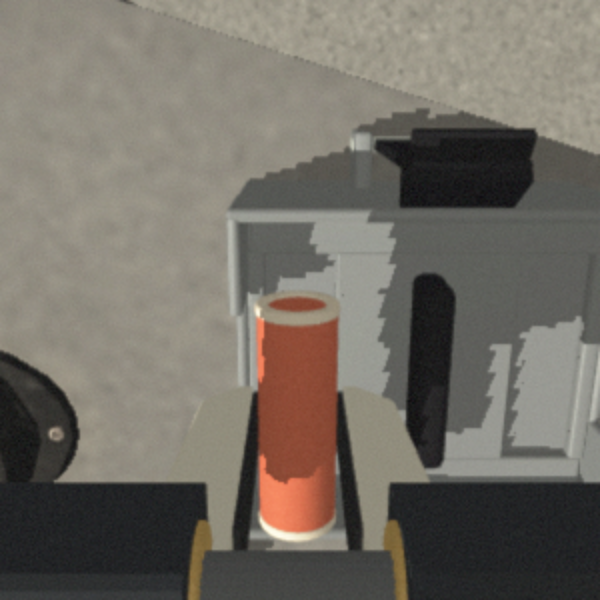

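The red roll is held level above the right-hand lane of the seated tray, so I'll lower it.

Request:
apply_moves(deltas=[0,-0.003,0.003,-3,1.2,18,1,0,-0.003,0.003,-3,1.2,30,1,0,-0.003,0.003,-3,1.2,36,1,0,-0.003,0.003,-3,1.2,40,1,0,-0.003,0.003,-3,1.2,40,1,0,-0.003,0.003,-3,1.2,40,1])

```text
clock: 27.35
position: [436.6, 269.6, 72.4]
tcp_rot: [[-0.958, -0.287, 0.002], [-0.287, 0.958, 0.001], [-0.003, 0.001, -1.0]]
force: [0.0, 0.2, -1.1]
width: 20.7
```

Request:
apply_moves(deltas=[0,0,0,0,0,0,0.68,0,0,0,0,0,0,0.68,0,0,0,0,0,0,0.68,0,0,0,0,0,-20,0.68,0,0,0,0,0,-60,0.6,0,0,0,0,0,-100,0.57,0,0,0,0,0,-110,0.57,0,0,0,0,0,-110,0.57])

```text
clock: 28.15
position: [437.0, 269.8, 183.8]
tcp_rot: [[-0.958, -0.287, 0.005], [-0.287, 0.958, 0.003], [-0.006, 0.001, -1.0]]
force: [-0.5, 0.2, -0.0]
width: 40.0
```

```bash
python3 - <<'E'
from h import *
s=st(); c=cap('wrist','w16.png'); objs(c); rect(c,422,307,67,78,85,-75); print(local((434.5,268.7)))
h=cap('side','d2.png'); objs(h)
go((578,248.7,160),147,s)
E
```

```text
t 28.15 p [437.  269.8 183.8] yaw_x -163.3 tilt 0.34 F [-0.5  0.2 -0. ] w 40.0 q [ 0.46  0.35  1.8   0.    0.99 -1.4 ]
red [104. 189.] 1321 [464.9  77.3] [56. 32.] [29.4 50.9] 35.6
red [318. 228.] 1618 [435.7 269.4] [58. 21.] [57.9 66.8] 16.5
rect 428.8 310.0 [123.7 124. ] 16.8 n 2487 z 72.0
[  0. -41.]
blue [220. 446.] 61 [848.2 385.9] [ 3. 45.] [28.6 31.8] 91.9
red [253. 214.] 337 [487.5  68. ] [32. 54.] [29.7 52.6] 106.3
red [362. 230.] 249 [430.  266.9] [74. 26.] [51.8 68.2] 21.0
red [127. 262.] 515 [737.9  57.2] [23. 68.] [43.8 69.5] -27.5
red [293. 290.] 502 [579.  250.8] [21. 58.] [ 5.6 23.4] -32.6
red [218. 419.] 133 [823.3 356.6] [14. 19.] [24.8 33.4] 90.7
go [578.  248.7 160. ] 147 -> [0.004, 0.005, 0.867] [-128.9, -60.7, 24.4] dist 145 rot 49.7
```

Request:
apply_moves(deltas=[0.004,0.005,0.867,-129,-61,24,0.57,0.004,0.005,0.867,-129,-61,24,0.57,0.004,0.005,0.867,-129,-61,24,0.57,0.004,0.005,0.867,-129,-61,24,0.57,0.004,0.005,0.867,-129,-61,24,0.57,0.004,0.005,0.867,-129,-61,24,0.57,0.004,0.005,0.867,-129,-61,60,0.57,0.004,0.005,0.867,-129,-61,104,0.57,0.004,0.005,0.867,-129,-61,104,0.57,0.004,0.005,0.867,-129,-61,104,0.57])

```text
clock: 29.25
position: [576.5, 247.7, 76.7]
tcp_rot: [[-0.838, 0.545, -0.007], [0.545, 0.838, -0.003], [0.004, -0.006, -1.0]]
force: [-0.2, 0.4, 0.8]
width: 39.8
```

```bash
python3 - <<'E'
from h import *
s=st(); c=cap('wrist','w17.png'); objs(c); go((578,248.7,24.5),147,s)
E
```

```text
t 29.25 p [576.5 247.7  76.7] yaw_x 147.0 tilt 0.43 F [-0.2  0.4  0.8] w 39.8 q [ 0.33  0.68  1.55 -0.    0.92 -0.66]
red [197.  30.] 4342 [436.5 269.6] [56. 22.] [57.8 66.9] 29.2
red [243.  67.] 154 [464.9 278.8] [ 1. 14.] [49.2 59.3] -73.9
red [320. 260.] 2456 [577.7 248.1] [21. 59.] [13.7 21.8] -33.1
red [ 19. 282.] 2105 [482.5  86.3] [17. 50.] [28.2 49.4] -23.2
go [578.  248.7  24.5] 147 -> [-0.006, -0.004, -0.0] [-0.9, 2.0, 52.2] dist 52 rot 0.4
```

Request:
apply_moves(deltas=[-0.006,-0.004,0,-1,1.2,40,0.57,-0.006,-0.004,0,-1,1.2,52,0.57,-0.006,-0.004,0,-1,1.2,52,0.57,-0.006,-0.004,0,-1,1.2,52,1,-0.006,-0.004,0,-1,1.2,52,1,-0.006,-0.004,0,-1,1.2,52,1,-0.006,-0.004,0,-1,1.2,52,1,-0.006,-0.004,0,-1,1.2,20,1,-0.006,-0.004,0,-1,1.2,-30,1,-0.006,-0.004,0,-1,1.2,-75,1], newtons=45)

```text
clock: 30.3
position: [579.0, 248.5, 155.2]
tcp_rot: [[-0.838, 0.545, 0.002], [0.545, 0.838, 0.0], [-0.002, 0.002, -1.0]]
force: [0.5, 0.7, -1.5]
width: 20.9
```

```bash
python3 - <<'E'
from h import *
s=st(); go(box(0,41,155),196.7,s)
E
```

```text
t 30.3 p [579.  248.5 155.2] yaw_x 147.0 tilt 0.14 F [ 0.5  0.7 -1.5] w 20.9 q [ 0.33  0.58  1.51 -0.    1.05 -0.66]
go [410.9 347.3 155. ] 196.7 -> [0.001, 0.002, -0.868] [194.7, -8.8, -0.1] dist 195 rot 49.7
```

Request:
apply_moves(deltas=[0,0,-0.868,195,-9,-5,1,0,0,-0.868,195,-9,-5,1,0,0,-0.868,195,-9,-5,1,0,0,-0.868,195,-9,-5,1,0,0,-0.868,195,-9,-5,1,0,0,-0.868,195,-9,-5,1,0,0,-0.868,195,-9,20,1,0,0,-0.868,195,-9,45,1,0,0,-0.868,195,-9,45,1,0,0,-0.868,195,-9,45,1])

```text
clock: 31.3
position: [410.8, 347.4, 110.4]
tcp_rot: [[-0.958, -0.288, 0.002], [-0.288, 0.958, 0.0], [-0.002, -0.0, -1.0]]
force: [0.4, -0.5, -0.5]
width: 20.9
```

```bash
python3 - <<'E'
from h import *
s=st(); c=cap('wrist','w18.png'); held(c,s); s=arm.sense(); go(box(0,41,70.5),196.7,s); rect(c,422,307,67,78,85,-75)
E
```

```text
t 31.3 p [410.8 347.4 110.4] yaw_x -163.3 tilt 0.13 F [ 0.4 -0.5 -0.5] w 20.9 q [ 0.62  0.49  1.79 -0.    0.86 -1.25]
held 4220 [[-29.5, -8.6, 5.7], [5.9, 0.4, 7.9], [33.4, 9.4, 23.9]]
go [410.9 347.3  70.5] 196.7 -> [0.0, 0.004, 0.0] [0.5, -0.3, 40.5] dist 41 rot 0.2
rect 421.3 307.8 [108.3 124. ] 16.6 n 3047 z 72.2
```

Request:
apply_moves(deltas=[0,0.003,0,-0.5,-0.3,18,1,0,0.003,0,-0.5,-0.3,30,1,0,0.003,0,-0.5,-0.3,36,1,0,0.003,0,-0.5,-0.3,39,1,0,0.003,0,-0.5,-0.3,39,1,0,0.003,0,-0.5,-0.3,39,1])

```text
clock: 31.95
position: [412.0, 347.6, 72.6]
tcp_rot: [[-0.958, -0.288, 0.001], [-0.288, 0.958, 0.001], [-0.001, 0.0, -1.0]]
force: [-2.6, -1.4, 3.7]
width: 20.8
```

Request:
apply_moves(deltas=[0,0,0,0,0,0,0.68,0,0,0,0,0,0,0.68,0,0,0,0,0,0,0.68,0,0,0,0,0,-20,0.68,0,0,0,0,0,-60,0.6,0,0,0,0,0,-100,0.57,0,0,0,0,0,-130,0.57,0,0,0,0,0,-130,0.57])

```text
clock: 32.75
position: [413.4, 348.7, 206.7]
tcp_rot: [[-0.958, -0.288, 0.007], [-0.288, 0.958, 0.005], [-0.008, 0.003, -1.0]]
force: [1.2, 0.6, -0.6]
width: 39.9
```

```bash
python3 - <<'E'
from h import *
s=st(); c=cap('wrist','w19.png'); objs(c); rect(c,422,307,67,78,85,-75)
h=cap('scene','s5.png'); rect(h,594,365,34,46,60,70); rect(h,593,365,4,46,85); d=cap('side','d3.png'); rect(d,594,365,34,46,60,70)
go((594.8,365.7,180),203.2,s)
E
```

```text
t 32.75 p [413.4 348.7 206.7] yaw_x -163.3 tilt 0.47 F [ 1.2  0.6 -0.6] w 39.9 q [ 0.61  0.36  1.71 -0.    1.06 -1.25]
red [ 32. 186.] 1409 [466.   81.7] [57. 26.] [28.7 50.7] 26.8
red [228. 220.] 1449 [435.6 268.8] [58. 24.] [56.5 66.9] 16.6
red [317. 219.] 1410 [411.2 347.2] [58. 21.] [57.4 66.9] 16.9
rect 428.7 310.0 [123.4 124. ] 16.8 n 2185 z 72.1
rect 592.0 365.3 [66.5 14.3] 22.2 n 184 z 39.8
rect 587.4 361.9 [139.2 129. ] 24.8 n 2646 z 14.6
rect 596.5 368.0 [68.1 14.6] 22.6 n 371 z 40.6
go [594.8 365.7 180. ] 203.2 -> [0.002, 0.008, -0.113] [-178.5, -35.9, 28.0] dist 184 rot 6.5
```

Request:
apply_moves(deltas=[0,0.008,-0.113,-178,-36,0,0.57,0,0.008,-0.113,-178,-36,0,0.57,0,0.008,-0.113,-178,-36,0,0.57,0,0.008,-0.113,-178,-36,20,0.57,0,0.008,-0.113,-178,-36,47,0.57,0,0.008,-0.113,-178,-36,47,0.57,0,0.008,-0.113,-178,-36,47,0.57,0,0.008,-0.113,-178,-36,47,0.57])

```text
clock: 33.7
position: [592.3, 364.4, 156.1]
tcp_rot: [[-0.919, -0.394, -0.006], [-0.394, 0.919, -0.002], [0.007, 0.001, -1.0]]
force: [-0.8, -0.2, -0.3]
width: 40.2
```

```bash
python3 - <<'E'
from h import *
s=st(); c=cap('wrist','w20.png'); rect(c,594,365,34,46,60,90); rect(c,594,365,4,46,90); s=arm.sense(); go((594.4,365.7,38),203.2,s)
E
```

```text
t 33.7 p [592.3 364.4 156.1] yaw_x -156.8 tilt 0.38 F [-0.8 -0.2 -0.3] w 40.2 q [ 0.48  0.7   1.3   0.    1.16 -1.49]
rect 593.6 366.1 [69.  13.3] 22.8 n 1304 z 40.0
rect 584.5 361.8 [142.3 124.4] 23.2 n 15963 z 13.3
go [594.4 365.7  38. ] 203.2 -> [0.001, -0.006, 0.0] [-3.0, 0.3, 118.4] dist 118 rot 0.3
```

Request:
apply_moves(deltas=[0,-0.006,0,-2.8,0.5,45,0.57,0,-0.006,0,-2.8,0.5,90,0.57,0,-0.006,0,-2.8,0.5,112,0.57,0,-0.006,0,-2.8,0.5,118,0.57,0,-0.006,0,-2.8,0.5,118,0.57,0,-0.006,0,-2.8,0.5,118,1,0,-0.006,0,-2.8,0.5,118,1,0,-0.006,0,-2.8,0.5,118,1,0,-0.006,0,-2.8,0.5,118,1,0,-0.006,0,-2.8,0.5,118,1], newtons=60)

```text
clock: 34.75
position: [594.5, 366.0, 39.2]
tcp_rot: [[-0.919, -0.394, 0.001], [-0.394, 0.919, 0.001], [-0.001, 0.001, -1.0]]
force: [-1.2, -0.3, 5.2]
width: 13.6
```

```bash
python3 - <<'E'
from h import *
s=st(); c=cap('scene','s6.png'); rect(c,593,365,8,18,85); s=arm.sense(); go((422.7,308,190),196.7,s)
E
```

```text
t 34.75 p [594.5 366.   39.2] yaw_x -156.8 tilt 0.08 F [-1.2 -0.3  5.2] w 13.6 q [ 0.49  0.84  1.35  0.    0.96 -1.49]
rect 594.8 366.4 [125.4 127. ] 24.2 n 2025 z 14.1
go [422.7 308.  190. ] 196.7 -> [0.001, 0.001, 0.114] [180.6, 14.5, -151.0] dist 236 rot 6.5
```

Request:
apply_moves(deltas=[0,0,0,0,0,-25,1,0,0,0,0,0,-70,1,0,0,0,0,0,-115,1,0,0,0.114,60,5,-151,1,0,0,0.114,181,14.5,-151,1,0,0,0.114,181,14.5,-151,1,0,0,0.114,181,14.5,-151,1,0,0,0.114,181,14.5,-151,1,0,0,0.114,181,14.5,-151,1,0,0,0.114,181,14.5,-151,1])

```text
clock: 35.8
position: [423.1, 308.2, 190.0]
tcp_rot: [[-0.958, -0.287, 0.001], [-0.287, 0.958, 0.001], [-0.002, 0.001, -1.0]]
force: [-0.2, -0.8, -2.4]
width: 13.3
```

```bash
python3 - <<'E'
from h import *
s=st(); h=cap('scene','s7.png'); d=cap('side','d4.png'); w=cap('wrist','w21.png'); s=arm.sense(); p=s['position']; z=p[2]-39.2
for q in(h,d,w):
    print('cover'); rect(q,p[0],p[1],z+8,z+18,85); rect(q,p[0],p[1],z+33,z+45,50,80); print('tray'); rect(q,422,307,68,77,85,-80)
go((422.7,308,190),196.7,s)
E
```

```text
t 35.8 p [423.1 308.2 190. ] yaw_x -163.3 tilt 0.11 F [-0.2 -0.8 -2.4] w 13.3 q [ 0.54  0.36  1.77  0.    1.02 -1.32]
cover
rect 422.8 307.1 [123.6 127.3] 17.1 n 2760 z 164.9
rect 421.9 306.6 [69.1 16.8] 15.0 n 184 z 190.7
tray
rect 422.0 307.1 [139.4 125.4] 17.0 n 638 z 71.9
cover
rect 424.4 309.8 [123.2 125.3] 17.7 n 2432 z 164.5
rect 426.7 309.5 [66.7 14.7] 17.9 n 193 z 190.8
tray
rect 418.4 307.7 [119.6 123.5] 16.5 n 626 z 71.9
cover
rect 417.6 307.0 [111.6 124.1] 16.4 n 25294 z 163.7
rect 420.9 307.8 [66.6 16. ] 14.9 n 3432 z 190.4
tray
rect 377.1 294.6 [ 16.1 124. ] 16.5 n 1110 z 72.2
go [422.7 308.  190. ] 196.7 -> [0.001, 0.001, -0.001] [0.2, 0.1, -0.4] dist 0 rot 0.1
```

Request:
apply_moves(deltas=[0,0,0,0.5,0,35,1,0,0,0,0.5,0,55,1,0,0,0,0.5,0,60,1,0,0,0,0.5,0,60,1,0,0,0,0.5,0,65,1,0,0,0,0.5,0,69,1,0,0,0,0.5,0,73,1,0,0,0,0.5,0,77,1,0,0,0,0.5,0,80,1,0,0,0,0.5,0,80,1], newtons=60)

```text
clock: 36.95
position: [422.4, 308.0, 109.5]
tcp_rot: [[-0.958, -0.287, 0.0], [-0.287, 0.958, 0.001], [-0.001, 0.001, -1.0]]
force: [0.7, 0.7, -2.1]
width: 13.0
```

```bash
python3 - <<'E'
from h import *
s=st(); go((422.6,308,104),196.7,s)
E
```

```text
t 36.95 p [422.4 308.  109.5] yaw_x -163.3 tilt 0.06 F [ 0.7  0.7 -2.1] w 13.0 q [ 0.54  0.47  1.83  0.    0.84 -1.32]
go [422.6 308.  104. ] 196.7 -> [0.001, 0.001, -0.001] [-0.2, -0.0, 5.5] dist 5 rot 0.1
```

Request:
apply_moves(deltas=[0,0,0,0,0,2,1,0,0,0,0,0,4,1,0,0,0,0,0,5,1,0,0,0,0,0,6,1,0,0,0,0,0,7,1,0,0,0,0,0,7,1])

```text
clock: 37.55
position: [422.3, 307.9, 104.3]
tcp_rot: [[-0.958, -0.287, 0.0], [-0.287, 0.958, 0.001], [-0.0, 0.001, -1.0]]
force: [-10.0, -5.8, 25.7]
width: 13.6
```

```bash
python3 - <<'E'
from h import *
s=st()
h=cap('scene','s8.png'); d=cap('side','d5.png'); p=s['position']; z=p[2]-39.2
for q in(h,d):
    rect(q,p[0],p[1],z+8,z+18,80); rect(q,422,307,85,98,80,70)
a=cv2.resize(h['frame'][240:370,250:390],None,fx=2.8,fy=2.8); b=cv2.resize(d['frame'][185:315,320:460],None,fx=2.8,fy=2.8)
cv2.imwrite('pics/c1.png',np.hstack([a,b]))
E
```

```text
t 37.55 p [422.3 307.9 104.3] yaw_x -163.3 tilt 0.04 F [-10.   -5.8  25.7] w 13.6 q [ 0.54  0.48  1.83  0.    0.83 -1.32]
rect 422.1 307.1 [142.3 127.5] 18.0 n 2732 z 79.3
rect 415.8 311.3 [143.9  25.2] 19.0 n 156 z 91.2
rect 423.6 309.2 [143.1 123.9] 16.2 n 2437 z 79.5
rect 422.8 308.5 [155.6  30.7] 17.1 n 256 z 93.8
```

View pics/c1.png

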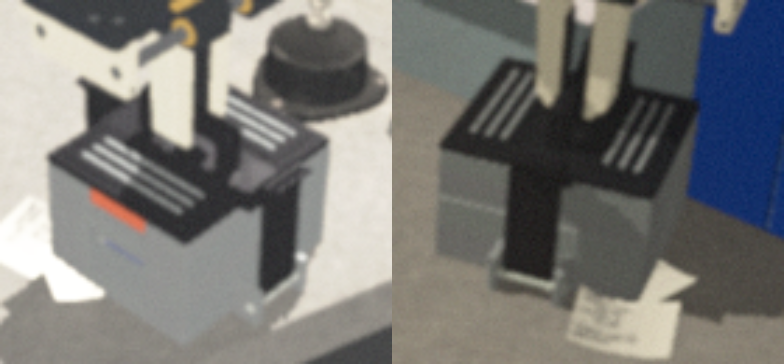

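Request:
apply_moves(deltas=[0,0,0,0,0,-0.5,0.85,0,0,0,0,0,-0.5,0.6,0,0,0,0,0,-0.5,0.57,0,0,0,0,0,-0.5,0.57,0,0,0,0,0,-25,0.57,0,0,0,0,0,-70,0.57,0,0,0,0,0,-110,0.57,0,0,0,0,0,-120,0.57,0,0,0,0,0,-120,0.57,0,0,0,0,0,-120,0.57])

```text
clock: 38.65
position: [421.8, 307.5, 222.9]
tcp_rot: [[-0.958, -0.287, -0.001], [-0.287, 0.958, -0.0], [0.001, 0.0, -1.0]]
force: [0.6, -0.3, -0.8]
width: 40.4
```

```bash
python3 - <<'E'
from h import *
s=st()
h=cap('scene','s9.png'); d=cap('side','d6.png'); w=cap('wrist','w22.png')
for q in(h,d,w):
    P=cloud(q); m=(np.hypot(P[...,0]-422.5,P[...,1]-308)<60)&(P[...,2]>70)&(P[...,2]<88); Q=P[m]; A=np.c_[Q[:,:2]-[422.5,308],np.ones(len(Q))]
    for i in range(3):
        k=np.linalg.lstsq(A,Q[:,2],rcond=None)[0]; r=abs(Q[:,2]-A@k)<3; Q=Q[r];A=A[r]
    print('plane',k.round(4),len(Q)); rect(q,422.5,308,74,86,80); rect(q,422.5,308,88,98,85,70); rect(q,422.5,308,102,110,60,90)
a=cv2.resize(w['frame'][130:330,210:430],(792,720)); cv2.imwrite('pics/c2.png',a[:600])
E
```

```text
t 38.65 p [421.8 307.5 222.9] yaw_x -163.3 tilt 0.07 F [ 0.6 -0.3 -0.8] w 40.4 q [ 0.54  0.31  1.74  0.    1.09 -1.32]
plane [ 3.00000e-03 -0.00000e+00  7.97213e+01] 2149
rect 421.9 306.9 [141.5 126.3] 16.9 n 3115 z 79.5
rect 418.0 307.1 [146.5  28. ] 15.8 n 216 z 92.8
rect 420.6 307.3 [68.1 15.7] 16.8 n 242 z 105.9
plane [-5.10000e-03 -2.10000e-03  7.98663e+01] 1877
rect 423.9 309.4 [141.8 123.7] 16.5 n 2683 z 79.6
rect 422.5 308.8 [157.7  29.9] 17.3 n 319 z 94.2
rect 423.3 308.6 [70.8 14.6] 16.9 n 213 z 106.4
plane [ 2.00000e-03 -5.00000e-04  7.84563e+01] 11732
rect 421.8 308.3 [121.1 124.3] 16.8 n 14678 z 78.3
rect 422.2 308.2 [153.7  29.9] 16.7 n 1385 z 93.3
rect 421.4 308.4 [69.8 13.5] 16.3 n 1284 z 105.2
```

View pics/c2.png

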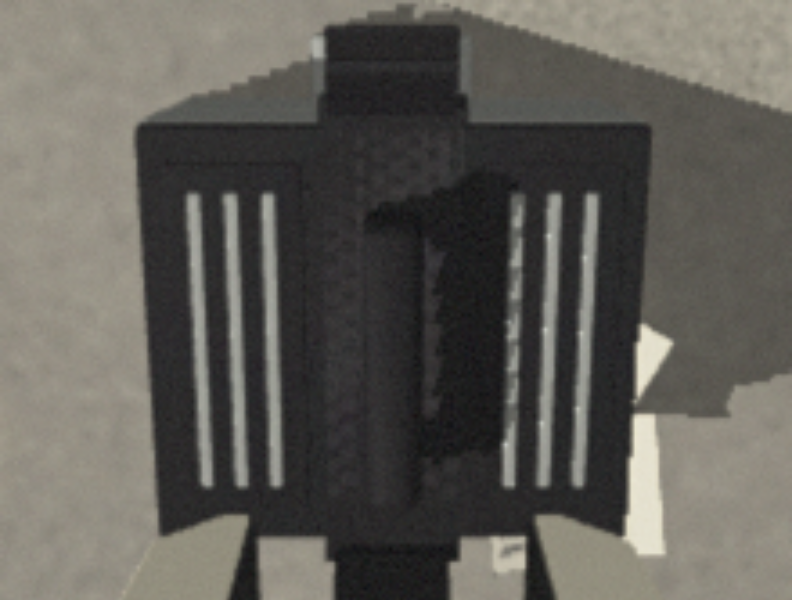

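```bash
python3 - <<'E'
from rig import arm
print(arm.finish_job(), arm.sense()['clock'])
E
```

```text
the job is handed in; nothing more can be done
the job is handed in; nothing more can be done
```

The coin box is packed and handed in at about 39 s of the 200 s. Both blue rolls are in the box lanes, the tray is back on, both red rolls are in the tray lanes, and the cover is pressed down.

**Rolls:** When last seen, the blue roll tops were at 31 mm and the red ones at 67 mm, both as they should be. Every roll was within about 1° of its lane. I could not see the blue rolls again once the tray was on.

**Tray:** The rim is level, at 72 mm against the 73 mm expected. The sockets pushed back with about 14 N as the lugs seated.

**Cover:**
- The plate is level, and its top reads 78.4 mm from the wrist camera (78 mm expected). The scene and side cameras read 79.7 and 79.9 mm, which I take as their usual offset on the black plastic.
- The last push reached about 26 N, more than the 15 N the hooks need, and stopped at the expected home height.

**Hooks:** The side camera shows them 158 mm apart over the tops, against 156 mm before. If they were still bent they would be about 10 mm wider apart, so I judge both clicked. The fingers hid part of this view from the scene camera, so its reading (147 mm) does not count.

Neither the tray nor the cover seemed to have been knocked aside. I steered clear of the pot and the post, and the arm ended clear above the cover.

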